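# Load the filter head and lock it

## Robot

A 6-joint arm with a two-finger parallel gripper is mounted at the origin on a cart in front of the work surface, level with it; the furniture and walls round the work are solid. World frame = base frame: x ahead of the robot, y to its left, z up, the work surface at z = 0. Lengths are in mm, angles in rad, forces in N, time in s.
With the tool pointing down it reaches from about 275 to 750 mm from the base axis. Payload 10.2 kg.
Tool frame: the origin (TCP) lies between the finger pads; the fingertips stand 17 mm ahead of it and the grasp point (between the pads) lies 2 mm behind it; y points along the fingers, x is the direction in which the jaws open and shut, and the axes are right-handed (so a half turn about y gives the same grasp; the last joint's range is limited). The gripper opens to 85 mm and grips with 20 to 120 N. Pads are 22 mm wide; open, the fingers measure 114 mm over their backs; the gripper's body (76 mm by 85 mm) begins 54 mm behind the grasp point. The pads swing forward as they close: fully open they stand 13 mm farther back than shut.
Start: joints at [-1.388, 0.313, 1.498, -0, 1.331, -0.223], TCP at [207.234, -482.375, 248.294] pointing down, gripper open.
Joint ranges: [-2.94, 2.94], [-0.97, 2.17], [0.19, 2.56], [-1.23, 4.37], [0.02, 3.11], [-2.88, 2.88]. Speed limits (rad/s): [2.39, 2.39, 3.01, 3.14, 3.14, 3.14].

## Interface

Orientations are given as a unit quaternion [w, x, y, z].
In Python, from rig import ctrl gives the robot as it stands.
- The arm moves only by the tool jog_arm, never from a script. Its argument "targets" is a list of rows, each an object with "offset": the shift along the tool's x, y, z in m, a list of three; "yaw": the turn about the tool's y in rad. In form: [{"offset": [dx, dy, dz], "yaw": yaw}, ...]. A call has 1 to 12 rows; each row is the pose to reach, as a shift and turn from the pose measured when the call began, along the tool's axes at that moment; what a row does not reach only later rows make up. A row lasts 1/12 s, in which the tool goes at most 41.7 mm and 7.16 degrees, less where a joint would pass 70% of its speed; a pose out of reach is approached as far as the arm can. A call with a gripper value outside its range is refused whole. "fingers" is the finger opening in m, from 0 to 0.0854, set as the call begins (left out, the last holds). The fingers move at their own pace and stop on an object; "grip_force" is the grip in N (left out, the last holds). Time passes only in rows, so rows that repeat a pose let the fingers close. It gives the time, the measured TCP pose, the force and the opening at its end, in the units of the state.
- ctrl.sense(): the state, without advancing time (a new reading comes with each control period).
- ctrl.capture(name): name is "side" or "top" or "wrist"; returns a dict with "img" (420x560x3 uint8, red, green, blue), "intrinsics" (3x3 intrinsics, pixels), "T" (4x4, takes a point from camera to world coordinates); the wrist camera has in their place "mount" (4x4, takes a point from camera to tool coordinates, whose origin is the TCP and whose axes are the tool frame's). Camera axes: x right, y up, looking along -z (the intrinsics and any distortion apply to the point x, -y, -z); pixel columns grow to the right and rows downward; lengths in mm; the calibration is good to about 2 mm. A picture is of the moment at which its call begins: read the wrist's pose just before it. There is no depth.
- ctrl.finish_job(): hands the job in, once; it reports no verdict.
Trained networks look in the newest picture that a camera, given by its name, has taken for a name from the list of things; names that differ only in an ending like _2 or _b are one class to them, and where a whole thing is asked for, a point or a joint stands for the part that bears it (a point fixed in the world has none). Each returns a list of dicts, best first, with "score" (0 to 1); they miss things now and then, are a little off and sometimes report something else, mostly with a low value. They report only what shows in the picture. A call takes as long as a camera call. They do not tell look-alikes from the thing itself.
- ctrl.boxes_of(camera, target): "box" ([left, top, right, bottom] in pixels, round what is visible of it).
- ctrl.regions_of(camera, target): "region" (420x560 bool, what is visible of it) and "box" ([left, top, right, bottom] in pixels, round what is visible of it).
The state is a dict: "time_s": time; "joints": joint angles; "dq": joint speeds; "tau": joint torques, N m; "eef_pos": TCP position; "ee_rot": TCP orientation; "force": force on the tool from outside, world axes, zero at the start; "wrist_torque": the same for the moment, N m; "grip_width": opening from 0.0 (shut) to 1.0 (fully open).
Only numpy, scipy, OpenCV 4.12 (cv2) and the standard library are available. Lean on these libraries where they do the work, as an engineer would, in place of code of your own. Each camera call takes 0.05 s, during which the arm holds its last target.

## Task

Get the gas filter head ready for use. First clear it: stand the dropper bottle that somebody left on it upright in the open parts tray, and pull every black transport plug out of its socket and put it in the same tray. Then, with the lock collar still open, press every filter cartridge from the rack fully home into a socket of the head, any cartridge in any socket, until its flange sits flat on the block, and finally turn the lock collar clockwise all the way to its locked mark; leave the other things on the bench alone.

Things in the scene. Friction and masses are not known exactly. Their poses are not given: they have to be found in the camera images.
- filter_head: Fixed aluminium block 190 x 190 x 44 mm, brass ports 20 mm proud of its -x side. Origin: centre of its underside, on the collar's axis; z up. In its top three plain blind sockets, no chamfer, 27.5 mm dia, 32 mm deep, 66 mm from the axis at 0, 120, 240 deg from its x axis. A cartridge fully home has its flange on the block's top, its centre point 52 mm above this origin. Any yaw.
- socket_1 (a point): Centre of the mouth of socket 1, in the plane of the block's top face, 44 mm above the bench. The dropper bottle stands over this one at the start.
- socket_2 (a point): Centre of the mouth of socket 2, in the plane of the block's top face, 44 mm above the bench.
- socket_3 (a point): Centre of the mouth of socket 3, in the plane of the block's top face, 44 mm above the bench.
- collar_grip (a point): Grip point of the lock collar, on its axis, 38 mm above the block's top, in a black upright bar 56 mm long (this point's x axis), 16 mm thick (y), from 16 to 50 mm above the block's top. Pinch the bar across its thickness from above. Necks of loaded cartridges (tops 46 mm above the block) begin 55 mm from this axis: open the fingers only as far as needed.
- lock_collar (a joint): Collar angle, rad: 0 = open, grows clockwise seen from above, 1.047 = end stop = locked. Starts at 0 to 0.3; stiff (0.12 N m), stays where left. Hub 48 mm wide, 16 mm high; three lobes reach 52 mm from the axis, undersides 11 mm above the block: they pass 3 mm over flanges that are home, strike others. Locked, lobes point at the sockets and the white-lined pointer at the black bar mark (open: at a ring).
- cartridge_1_centre (a point): Loose filter cartridge, upright, 76 mm long, 0.15 kg: steel spigot 26 mm dia x 30 mm with a square, unchamfered foot; above it a steel flange 42 mm dia x 8 mm; above it a white neck 22 mm dia x 38 mm, the place to grip. This point: on its axis, half-way up, level with the flange's upper face, 38 mm above the foot. z up. At the start it hangs by its flange in a hole of the rack. May be absent.
- cartridge_2_centre (a point): Loose filter cartridge, upright, 76 mm long, 0.15 kg: steel spigot 26 mm dia x 30 mm with a square, unchamfered foot; above it a steel flange 42 mm dia x 8 mm; above it a white neck 22 mm dia x 38 mm, the place to grip. This point: on its axis, half-way up, level with the flange's upper face, 38 mm above the foot. z up. At the start it hangs by its flange in a hole of the rack. May be absent.
- cartridge_3_centre (a point): Loose filter cartridge, upright, 76 mm long, 0.15 kg: steel spigot 26 mm dia x 30 mm with a square, unchamfered foot; above it a steel flange 42 mm dia x 8 mm; above it a white neck 22 mm dia x 38 mm, the place to grip. This point: on its axis, half-way up, level with the flange's upper face, 38 mm above the foot. z up. At the start it hangs by its flange in a hole of the rack. May be absent.
- plug_1_centre (a point): Loose black plastic transport plug, 60 mm long, 0.05 kg, standing in socket_2 at the start: a spigot 24 mm dia x 14 mm that fits the socket loosely, a flange 34 mm dia x 4 mm that rests on the block's top, and a round stem 16 mm dia x 42 mm to grip and pull straight up. This point: on its axis, half-way up, 30 mm above its foot, 12 mm above the flange. z up along the stem. May be absent.
- plug_2_centre (a point): Loose black plastic transport plug, 60 mm long, 0.05 kg, standing in socket_3 at the start: a spigot 24 mm dia x 14 mm that fits the socket loosely, a flange 34 mm dia x 4 mm that rests on the block's top, and a round stem 16 mm dia x 42 mm to grip and pull straight up. This point: on its axis, half-way up, 30 mm above its foot, 12 mm above the flange. z up along the stem. May be absent.
- rack_top (a point): Centre of the top face of the grey cartridge rack, a loose block 75 x 210 x 36 mm (0.8 kg) with three loose through holes 33 mm in diameter in a row along its y axis at -70, 0 and +70 mm. 36 mm above the bench. It stands either left or right of the head, the tray on the other side.
- parts_tray: Fixed open white tray, 166 mm (its x) by 236 mm (its y), walls 32 mm high and about 3 mm thick, floor 2 mm thick. Origin: centre of its underside.
- bottle_centre (a point): Amber bottle with black cap and bulb, loose, 102 mm tall, 0.07 kg, standing on the filter head over a socket (one like it at the back of the bench is only clutter). This point is on its axis 51 mm above its foot. Body 32 mm in diameter up to 70 mm above the foot, cap 24 mm in diameter up to 77 mm, then the bulb, 12 mm. z up.
- spare_gauge: Bystander: pressure gauge lying face up, 75 x 58 x 30 mm, to be left alone. Origin at its underside.
- flow_meter: Bystander: hand flow meter, 121 x 67 x 30 mm, to be left alone. Origin at its underside.
Mind the look-alikes: they are no part of the job. Leave any purple or turquoise look-alike of the part that bears cartridge_2_centre alone.

How it is judged:
By the outcome, as a careful person would: the job done as asked, in the order asked, and still so for the second after the job is handed in, with the robot touching nothing.
Of cartridge_1, cartridge_2, cartridge_3 only 2 to 3 are there at a start; the rules pass over those that are not, and their reading is None.
Of plug_1, plug_2 only 1 to 2 are there at a start; the rules pass over those that are not, and their reading is None.
At some moment in a run one of cartridge_rack may be knocked a few centimetres aside while the robot is not near it.
It also fails if it takes over 210 s, if anything falls off the work surface, if the arm or the gripper's body presses on something with over 40 N, if the wrist force passes 120 N, or if a joint passes its speed limit or range.

## Working session

There is one attempt and no reset: what is moved stays moved. The work goes in short steps, Python scripts to look and compute and a tool call to move; the robot and the scene stay as the last step left them, time stands still between calls to the robot, and variables do not carry over. Pictures are saved under pics/ and viewed, and the job is handed in when it is done.

Besides the shell and the picture viewer there is one more tool, called after "Request:" by a JSON object that holds its "name" and its "arguments". jog_arm: Moves the arm, as the interface text tells. Its arguments: {"type":"object","properties":{"targets":{"type":"array"},"fingers":{"type":"number"},"grip_force":{"type":"number"}},"required":["targets"]}

```bash
ls; mkdir -p pics; python3 - <<'E'
from rig import ctrl
import cv2,numpy as np
s=ctrl.sense(); print({k:np.round(v,3).tolist() if not isinstance(v,dict) else v for k,v in s.items()})
for n in ["side","top","wrist"]:
    c=ctrl.capture(n); cv2.imwrite(f"pics/{n}0.png",c["img"][:,:,::-1])
    print(n,[(k,np.round(v,3).tolist()) for k,v in c.items() if k!="img"])
E
```

```text
pics
{'time_s': 0.0, 'joints': [-1.388, 0.313, 1.498, -0.0, 1.331, -0.223], 'dq': [-0.001, -0.001, -0.001, 0.003, 0.001, 0.0], 'tau': [0.001, -41.226, -25.975, -0.0, 0.004, -0.0], 'eef_pos': [207.164, -482.128, 247.715], 'ee_rot': [0.591, -0.59, 0.389, -0.389], 'force': [-0.396, 0.085, -0.508], 'wrist_torque': [-0.105, 0.014, 0.022], 'grip_width': 0.999}
side [('intrinsics', [[467.592, 0.0, 276.354], [0.0, 467.592, 206.543], [0.0, 0.0, 1.0]]), ('T', [[-0.966, 0.143, -0.217, 278.578], [-0.259, -0.478, 0.839, 1185.15], [0.016, 0.867, 0.499, 777.557], [0.0, 0.0, 0.0, 1.0]])]
top [('intrinsics', [[501.516, 0.0, 272.88], [0.0, 501.516, 207.892], [0.0, 0.0, 1.0]]), ('T', [[-0.028, 0.989, -0.143, 350.782], [-1.0, -0.026, 0.014, 21.643], [0.011, 0.144, 0.99, 1548.488], [0.0, 0.0, 0.0, 1.0]])]
wrist [('intrinsics', [[332.355, 0.0, 278.845], [0.0, 332.355, 208.375], [0.0, 0.0, 1.0]]), ('mount', [[1.0, 0.0, -0.001, 0.65], [-0.001, 0.263, -0.965, -127.062], [-0.0, 0.965, 0.263, 67.455], [0.0, 0.0, 0.0, 1.0]])]
```

View images.

View pics/side0.png

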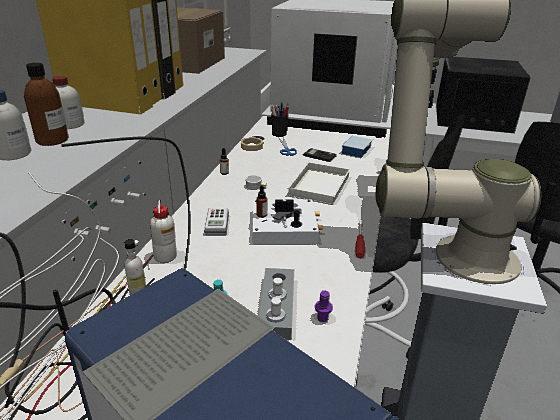

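View pics/top0.png

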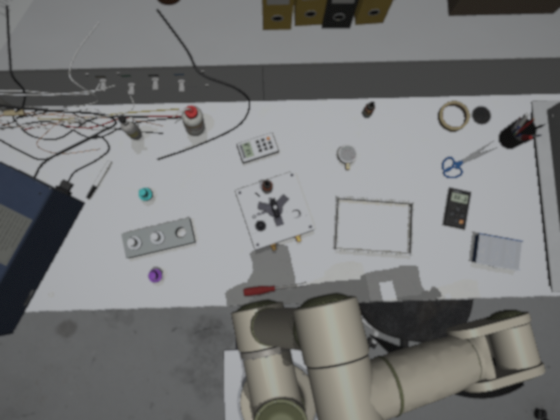

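View pics/wrist0.png

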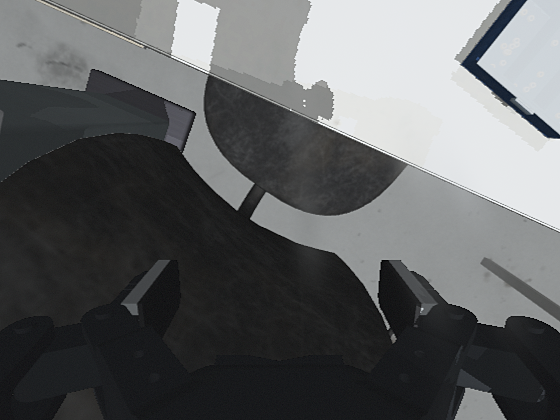

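Side view: head at about (285,222), bottle at (262,200), one plug at (297,218), rack at (278,300), lookalikes turquoise (218,287) and purple (323,307), tray (318,183). In the top view, the head is at (273,210), the bottle on it at (267,186), a plug at (260,226), an apparently empty socket at (297,213), the rack at (158,238) and the tray at (373,226). Cropping next.

```bash
cat > h.py <<'E'
from rig import ctrl
import cv2,numpy as np
from scipy.spatial.transform import Rotation as R
def toolT(s=None):
    s=s or ctrl.sense(); q=np.array(s["ee_rot"]); T=np.eye(4)
    T[:3,:3]=R.from_quat([q[1],q[2],q[3],q[0]]).as_matrix(); T[:3,3]=s["eef_pos"]; return T
def cap(n,save=None):
    T0=toolT() if n=="wrist" else None
    c=ctrl.capture(n); c["Tw"]=c["T"] if n!="wrist" else T0@c["mount"]
    if save: cv2.imwrite(f"pics/{save}.png",c["img"][:,:,::-1])
    return c
def ray(c,uv,z):
    K=c["intrinsics"];T=c["Tw"]
    d=np.array([(uv[0]-K[0][2])/K[0][0],-(uv[1]-K[1][2])/K[1][1],-1]); d=T[:3,:3]@d
    o=T[:3,3]; return o+d*(z-o[2])/d[2]
def proj(c,p):
    K=c["intrinsics"];T=c["Tw"]; q=T[:3,:3].T@(np.asarray(p,float)-T[:3,3])
    return np.array([K[0][2]+K[0][0]*q[0]/-q[2],K[1][2]-K[1][1]*q[1]/-q[2]])
def crop(c,box,name,k):
    l,t,r,b=box; i=c["img"][t:b,l:r,::-1]; cv2.imwrite(f"pics/{name}.png",cv2.resize(i,None,fx=k,fy=k,interpolation=cv2.INTER_CUBIC))
def goto(p,yaw=0):
    "print tool-frame offset to get TCP to world p"
    T=toolT(); print("offset m",np.round(T[:3,:3].T@(np.asarray(p,float)-T[:3,3])/1000,4),"tcp",np.round(T[:3,3],1))
def st():
    s=ctrl.sense(); T=toolT(s); print("t",round(s["time_s"],2),"tcp",np.round(T[:3,3],1),"x",np.round(T[:3,0],3),"y",np.round(T[:3,1],3),"j",np.round(s["joints"],2),"F",np.round(s["force"],1),"g",round(s["grip_width"],3)); return s,T
E
python3 - <<'E'
from h import *
st()
c=cap("top"); crop(c,(110,160,320,290),"tc",3.5)
for n in ["filter_head","rack_top","parts_tray","cartridge_1_centre","plug_1_centre","bottle_centre","lock_collar","spare_gauge","flow_meter"]:
    for r in ctrl.boxes_of("top",n)[:5]:
        b=r["box"]; uv=((b[0]+b[2])/2,(b[1]+b[3])/2); print(n,round(r["score"],2),np.round(b),np.round(ray(c,uv,40)))
c=cap("side"); crop(c,(190,170,370,345),"sc",3.4)
E
```

```text
t 0.15 tcp [ 207.2 -482.2  247.9] x [ 0.395 -0.919 -0.001] y [-0.     0.001 -1.   ] j [-1.39  0.31  1.5   0.    1.33 -0.22] F [ 0.   0.1 -0. ] g 1.002
filter_head 0.61 [236. 171. 314. 250.] [562.  -5.  40.]
rack_top 0.6 [120. 216. 194. 259.] [489. 352.  40.]
parts_tray 0.83 [334. 195. 414. 254.] [ 510. -306.   40.]
parts_tray 0.28 [259. 194. 287. 226.] [564.  -0.  40.]
bottle_centre 0.47 [260. 179. 274. 195.] [634.  16.  40.]
lock_collar 0.82 [259. 192. 289. 225.] [568.  -3.  40.]
spare_gauge 0.81 [337. 143. 359. 168.] [ 727. -238.   40.]
flow_meter 0.56 [238. 130. 280. 159.] [769.  37.  40.]
```

View pics/tc.png

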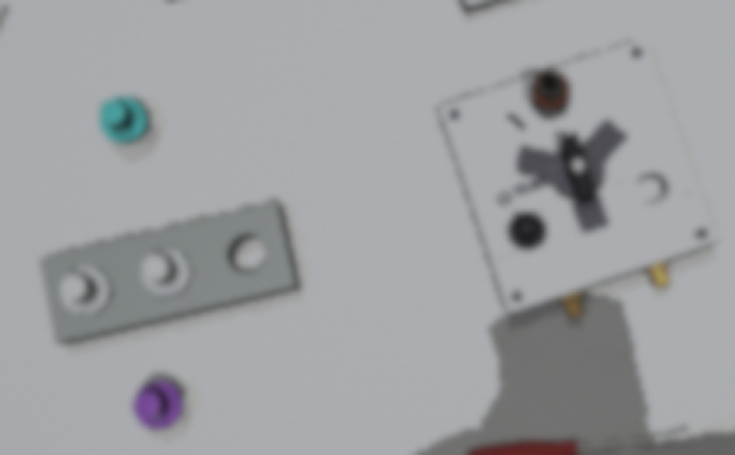

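View pics/sc.png

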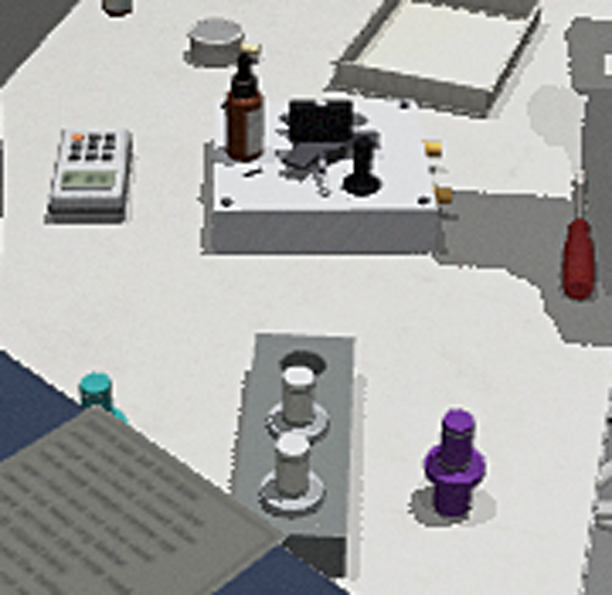

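Candidates: on the head the amber bottle at (267,186) top view is my target; the one at (369,109) is back-of-bench clutter. The grey/white cartridges in the rack at (134,243) and (157,238) are targets; turquoise (146,194) and purple (155,275) are look-alikes. The single black plug is at (260,226), in socket 2. Moving over the head for a close look.

```bash
python3 - <<'E'
from h import *
goto([390,-250,290]);goto([575,0,240])
E
```

```text
offset m [-0.1413 -0.0417  0.2596] tcp [ 207.2 -482.4  248.3]
offset m [-0.298   0.0083  0.5283] tcp [ 207.2 -482.4  248.3]
```

Request:
{"name": "jog_arm", "arguments": {"targets": [{"offset":[-0.02,-0.01,0.035],"yaw":0},{"offset":[-0.04,-0.02,0.07],"yaw":0},{"offset":[-0.06,-0.03,0.105],"yaw":0},{"offset":[-0.08,-0.04,0.14],"yaw":0},{"offset":[-0.1,-0.04,0.175],"yaw":0},{"offset":[-0.12,-0.04,0.21],"yaw":0},{"offset":[-0.14,-0.04,0.245],"yaw":0},{"offset":[-0.16,-0.04,0.28],"yaw":0},{"offset":[-0.18,-0.04,0.315],"yaw":0},{"offset":[-0.2,-0.03,0.35],"yaw":0},{"offset":[-0.22,-0.02,0.385],"yaw":0},{"offset":[-0.24,-0.01,0.42],"yaw":0}], "fingers": 0.0854}}

```text
time_s: 1.7
eef_pos: [499.3, -94.1, 258.1]
ee_rot: [0.591, -0.59, 0.389, -0.389]
force: [0.6, -1.8, 0.5]
grip_width: 1.003
```

```bash
python3 - <<'E'
from h import *
st();goto([575,0,240])
E
```

```text
t 1.7 tcp [499.3 -94.1 258.1] x [ 0.395 -0.919  0.001] y [ 0.001 -0.    -1.   ] j [-0.42  0.27  1.53 -0.    1.34  0.75] F [ 0.6 -1.8  0.5] g 1.003
offset m [-0.0566  0.0182  0.1067] tcp [499.3 -94.1 258.1]
```

Request:
{"name": "jog_arm", "arguments": {"targets": [{"offset":[-0.02,0.005,0.035],"yaw":0},{"offset":[-0.04,0.01,0.07],"yaw":0},{"offset":[-0.056,0.018,0.1067],"yaw":0},{"offset":[-0.0566,0.018,0.1067],"yaw":0},{"offset":[-0.0566,0.018,0.1067],"yaw":0}]}}

```text
time_s: 2.12
eef_pos: [575.3, 1.5, 239.1]
ee_rot: [-0.591, 0.591, -0.388, 0.388]
force: [-0.2, -0.7, 0.0]
grip_width: 1.0
```

```bash
python3 - <<'E'
from h import *
st()
c=cap("wrist","w1")
for n in ["filter_head","plug_1_centre","bottle_centre","lock_collar"]:
    for r in ctrl.boxes_of("wrist",n)[:5]: print(n,round(r["score"],2),np.round(r["box"]))
E
```

```text
t 2.12 tcp [575.3   1.5 239.1] x [ 0.397 -0.918 -0.   ] y [-0.001 -0.    -1.   ] j [-0.2   0.43  1.35 -0.    1.36  0.96] F [-0.2 -0.7  0. ] g 1.0
filter_head 0.84 [183.  86. 392. 298.]
plug_1_centre 0.7 [202. 206. 238. 247.]
bottle_centre 0.56 [270. 108. 310. 154.]
lock_collar 0.67 [224. 162. 338. 255.]
```

View pics/w1.png

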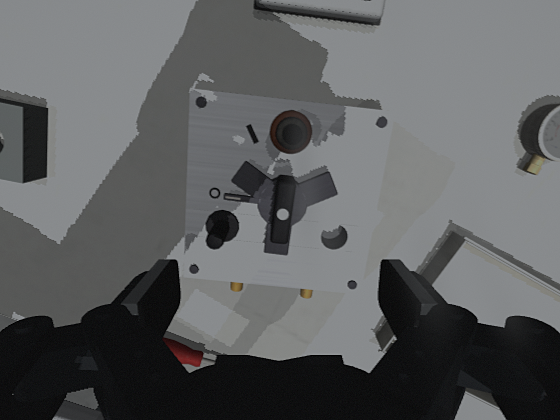

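```bash
python3 - <<'E'
from h import *
c=cap("wrist"); crop(c,(170,75,410,310),"w1c",3)
P=[ray(c,u,44)[:2] for u in [(201,102),(382,122),(352,285),(194,269)]]
print(np.round(P,1),np.round(np.mean(P,0),1),[round(float(np.linalg.norm(P[i]-P[i-1])),1) for i in range(4)])
print("yaw",[np.round(np.degrees(np.arctan2(*(b-a)[::-1])),1) for a,b in [(P[3],P[0]),(P[2],P[1])]])
E
```

```text
[[ 622.    96.5]
 [ 672.2  -66.6]
 [ 508.6 -116.4]
 [ 459.6   46.4]] [565.6 -10. ] [170.0, 170.6, 171.0, 170.0]
yaw [np.float64(17.1), np.float64(16.9)]
```

View pics/w1c.png

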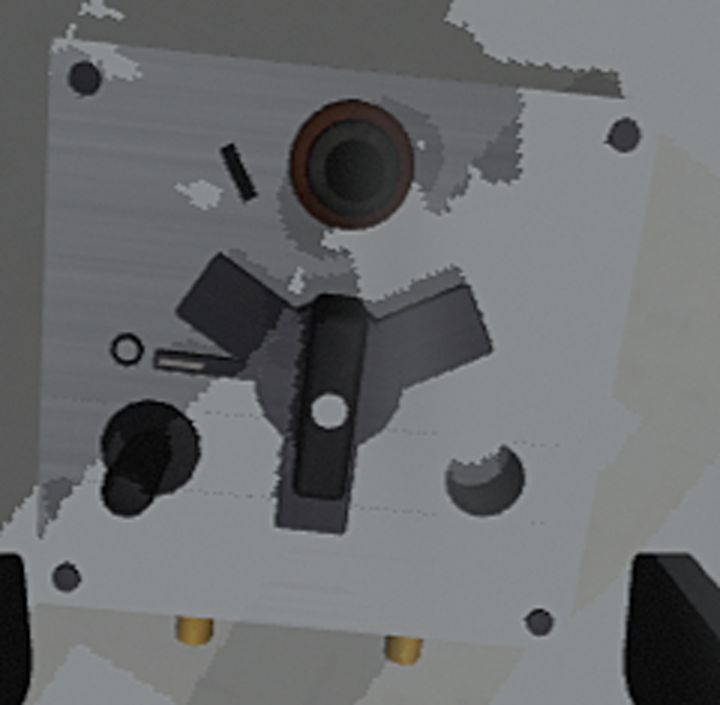

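```bash
python3 - <<'E'
from h import *
c=cap("wrist")
H=np.array([565.6,-10]); 
for k in range(3):
    a=np.radians(17+120*k); p=H+66*np.array([np.cos(a),np.sin(a)]); print("socket",k+1,np.round(p,1),np.round(proj(c,[*p,44]),1))
for n,uv,z in [("bottle body",(287.3,130),114),("bulb",(288.7,131),146),("plug fl",(220,224),48),("plug top",(212.3,238.3),90),("hole3",(331.5,234.5),44),("bar white",(279.8,212),94)]:
    print(n,np.round(ray(c,uv,z),1))
t=cap("top")
for n in ["parts_tray"]:
    r=ctrl.regions_of("top",n)[0]; m=r["region"].astype(np.uint8); print(cv2.minAreaRect(cv2.findNonZero(m)))
    crop(t,(320,180,430,270),"tray",6)
E
```

```text
socket 1 [628.7   9.3] [290.  133.1]
socket 2 [517.3  35. ] [223.3 225.5]
socket 3 [550.8 -74.3] [333.8 236.7]
bottle body [631.8  15.5 114. ]
bulb [632.2  15.6 146. ]
plug fl [519.   38.6  48. ]
plug top [519.3  38.4  90. ]
hole3 [552. -71.  44.]
bar white [566.1  -6.7  94. ]
((374.06781005859375, 225.02798461914062), (77.71805572509766, 54.286651611328125), 3.990913152694702)
```

View pics/tray.png

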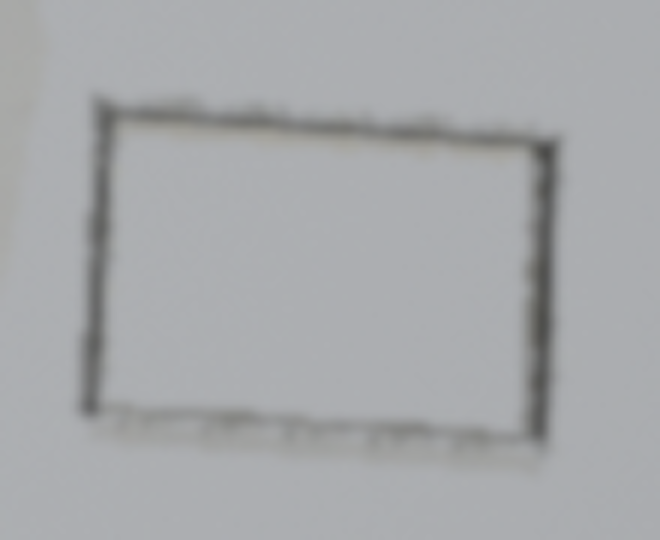

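```bash
python3 - <<'E'
from h import *
c=cap("wrist")
P=[ray(c,u,44)[:2] for u in [(198.3,101),(378,120),(350,282.3),(192,267.3)]]
print(np.round(P,1),np.round(np.mean(P,0),1),[round(float(np.linalg.norm(P[i]-P[i-1])),1) for i in range(4)])
print("yaw",[np.round(np.degrees(np.arctan2(*(b-a)[::-1])),1) for a,b in [(P[3],P[0]),(P[2],P[1])]])
t=cap("top")
for uv in [(336.5,198.7),(411,204),(409.5,252.7),(335,247.5)]: print("tray",np.round(ray(t,uv,32),1))
goto([632,15.6,160]);goto([632,15.6,102])
E
```

```text
[[ 621.9   99.7]
 [ 672.5  -61.5]
 [ 510.9 -112.3]
 [ 460.9   49.5]] [566.5  -6.1] [168.7, 168.9, 169.3, 169.3]
yaw [np.float64(17.3), np.float64(17.5)]
tray [ 593.9 -196.4   32. ]
tray [ 571.4 -424.5   32. ]
tray [ 422.7 -409.8   32. ]
tray [ 444.6 -184.9   32. ]
offset m [0.0078 0.0804 0.0587] tcp [ 5.749e+02 -3.000e-01  2.403e+02]
offset m [0.0078 0.1384 0.0586] tcp [ 5.749e+02 -3.000e-01  2.403e+02]
```

Request:
{"name": "jog_arm", "arguments": {"targets": [{"offset":[0.004,0.0,0.03],"yaw":0},{"offset":[0.0078,0.0,0.0587],"yaw":0},{"offset":[0.0078,0.02,0.0587],"yaw":0},{"offset":[0.0078,0.045,0.0587],"yaw":0},{"offset":[0.0078,0.07,0.0587],"yaw":0},{"offset":[0.0078,0.095,0.0587],"yaw":0},{"offset":[0.0078,0.12,0.0587],"yaw":0},{"offset":[0.0078,0.137,0.0587],"yaw":0},{"offset":[0.0078,0.137,0.0587],"yaw":0},{"offset":[0.0078,0.137,0.0587],"yaw":0}]}}

```text
time_s: 3.5
eef_pos: [632.0, 15.6, 103.3]
ee_rot: [-0.59, 0.59, -0.389, 0.389]
force: [0.5, -0.7, 0.6]
grip_width: 1.0
```

```bash
python3 - <<'E'
from h import *
st();c=cap("wrist","w2")
E
```

```text
t 3.5 tcp [632.   15.6 103.3] x [ 0.394 -0.919  0.   ] y [ 0. -0. -1.] j [-0.16  0.68  1.32 -0.    1.14  1.01] F [ 0.5 -0.7  0.6] g 1.0
```

View pics/w2.png

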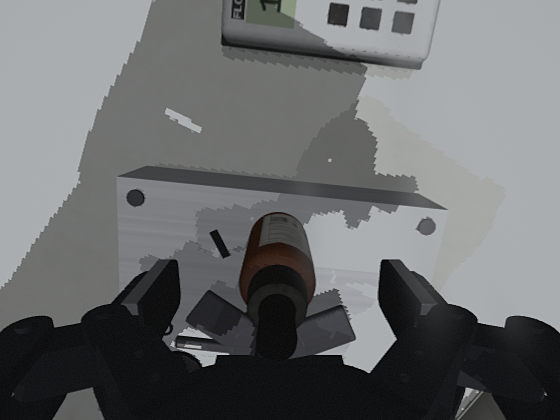

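The bottle (around (278,290)) sits centred between the pads. Closing gently.

Request:
{"name": "jog_arm", "arguments": {"targets": [{"offset":[0,0,0],"yaw":0},{"offset":[0,0,0],"yaw":0},{"offset":[0,0,0],"yaw":0},{"offset":[0,0,0],"yaw":0},{"offset":[0,0,0],"yaw":0},{"offset":[0,0,0],"yaw":0},{"offset":[0,0,0],"yaw":0},{"offset":[0,0,0],"yaw":0}], "fingers": 0.02, "grip_force": 25}}

```text
time_s: 4.22
eef_pos: [632.8, 15.6, 105.0]
ee_rot: [0.591, -0.59, 0.388, -0.39]
force: [-0.8, 1.3, 4.6]
grip_width: 0.364
```

```bash
python3 - <<'E'
from h import *
st()
goto([632,15.6,210]);goto([540,-250,180]);goto([550,-240,60])
E
```

```text
t 4.22 tcp [632.8  15.6 105. ] x [ 0.394 -0.919  0.002] y [ 0.003 -0.001 -1.   ] j [-0.16  0.68  1.32 -0.    1.14  1.01] F [-0.8  1.3  4.6] g 0.364
offset m [-1.00e-04 -1.05e-01 -4.00e-04] tcp [632.8  15.6 105. ]
offset m [ 0.2076 -0.0751 -0.1898] tcp [632.8  15.6 105. ]
offset m [ 0.2021  0.045  -0.177 ] tcp [632.8  15.6 105. ]
```

Request:
{"name": "jog_arm", "arguments": {"targets": [{"offset":[0,-0.02,0],"yaw":0},{"offset":[0,-0.05,0],"yaw":0},{"offset":[0,-0.08,0],"yaw":0},{"offset":[0.02,-0.09,-0.017],"yaw":0},{"offset":[0.045,-0.09,-0.04],"yaw":0},{"offset":[0.07,-0.09,-0.063],"yaw":0},{"offset":[0.095,-0.09,-0.086],"yaw":0},{"offset":[0.12,-0.09,-0.109],"yaw":0},{"offset":[0.145,-0.09,-0.132],"yaw":0},{"offset":[0.17,-0.09,-0.155],"yaw":0},{"offset":[0.195,-0.09,-0.178],"yaw":0},{"offset":[0.217,-0.08,-0.192],"yaw":0}]}}

```text
time_s: 5.22
eef_pos: [540.7, -262.1, 186.2]
ee_rot: [0.59, -0.59, 0.388, -0.391]
force: [0.3, 0.3, -0.4]
grip_width: 0.361
```

```bash
python3 - <<'E'
from h import *
st();c=cap("wrist","w3");goto([540,-260,64])
E
```

```text
t 5.22 tcp [ 540.7 -262.1  186.2] x [ 0.393 -0.919  0.004] y [ 0.005 -0.003 -1.   ] j [-0.65  0.53  1.35  0.    1.26  0.52] F [ 0.3  0.3 -0.4] g 0.361
offset m [-0.005   0.1189  0.0026] tcp [ 539.4 -265.4  182.9]
```

View pics/w3.png

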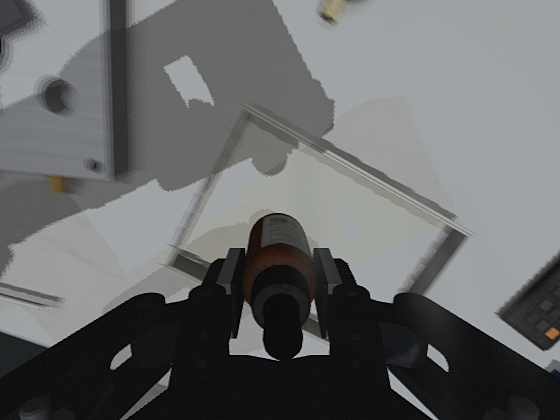

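Request:
{"name": "jog_arm", "arguments": {"targets": [{"offset":[0,0.02,0],"yaw":0},{"offset":[0,0.045,0],"yaw":0},{"offset":[0,0.07,0],"yaw":0},{"offset":[0,0.09,0],"yaw":0},{"offset":[0,0.103,0],"yaw":0},{"offset":[0,0.109,0],"yaw":0},{"offset":[0,0.113,0],"yaw":0},{"offset":[0,0.115,0],"yaw":0},{"offset":[0,0.117,0],"yaw":0},{"offset":[0,0.1185,0],"yaw":0},{"offset":[0,0.1185,0],"yaw":0},{"offset":[0,0.1185,0],"yaw":0}]}}

```text
time_s: 6.27
eef_pos: [539.7, -265.8, 64.8]
ee_rot: [-0.589, 0.59, -0.389, 0.391]
force: [-0.2, 0.5, -0.5]
grip_width: 0.364
```

Request:
{"name": "jog_arm", "arguments": {"targets": [{"offset":[0,0.001,0],"yaw":0},{"offset":[0,0.002,0],"yaw":0},{"offset":[0,0.003,0],"yaw":0},{"offset":[0,0.003,0],"yaw":0}]}}

```text
time_s: 6.6
eef_pos: [540.3, -265.8, 63.5]
ee_rot: [-0.589, 0.59, -0.389, 0.392]
force: [-2.7, 3.4, 11.8]
grip_width: 0.361
```

Contact felt (12 N). Release and rise.

Request:
{"name": "jog_arm", "arguments": {"targets": [{"offset":[0,-0.0005,0],"yaw":0},{"offset":[0,-0.0005,0],"yaw":0},{"offset":[0,-0.0005,0],"yaw":0},{"offset":[0,-0.0005,0],"yaw":0},{"offset":[0,-0.0005,0],"yaw":0},{"offset":[0,-0.0005,0],"yaw":0},{"offset":[0,-0.02,0],"yaw":0},{"offset":[0,-0.045,0],"yaw":0},{"offset":[0,-0.075,0],"yaw":0},{"offset":[0,-0.105,0],"yaw":0},{"offset":[0,-0.135,0],"yaw":0},{"offset":[0,-0.14,0],"yaw":0}], "fingers": 0.0854}}

```text
time_s: 7.6
eef_pos: [541.1, -266.3, 209.0]
ee_rot: [-0.589, 0.59, -0.386, 0.395]
force: [1.4, -1.1, 0.3]
grip_width: 0.997
```

```bash
python3 - <<'E'
from h import *
st();c=cap("wrist","w4"); s=cap("side"); crop(s,(240,150,380,260),"s4",5); st()
goto([520,38,200])
E
```

```text
t 7.6 tcp [ 541.1 -266.3  209. ] x [ 0.391 -0.92   0.011] y [ 0.01  -0.008 -1.   ] j [-0.65  0.51  1.32 -0.    1.3   0.52] F [ 1.4 -1.1  0.3] g 0.997
t 7.7 tcp [ 540.2 -265.7  204.7] x [ 0.391 -0.921  0.006] y [ 0.006 -0.005 -1.   ] j [-0.65  0.51  1.32 -0.    1.3   0.52] F [ 0.1  0.3 -0.6] g 0.999
offset m [-0.2875  0.0032  0.1   ] tcp [ 540.2 -265.7  204.7]
```

View pics/s4.png

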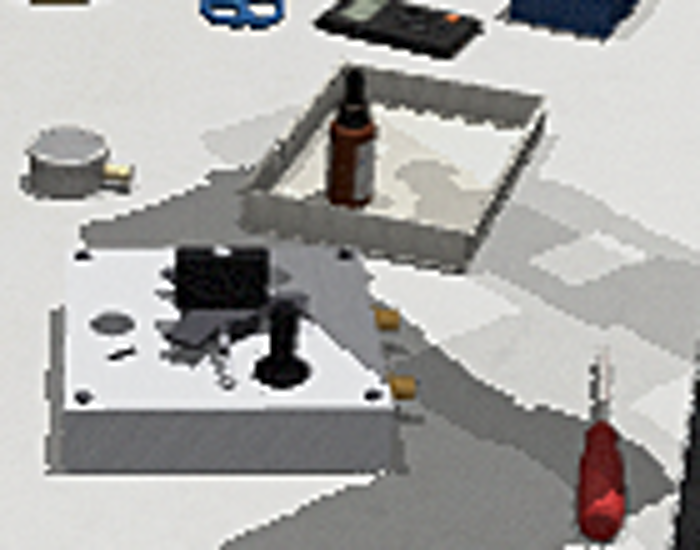

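Bottle stands upright in the tray (crop (350,150)); the plug stands in socket 2 and the other sockets are empty. Next, the plug.

Request:
{"name": "jog_arm", "arguments": {"targets": [{"offset":[-0.024,0,0.008],"yaw":0.1},{"offset":[-0.048,0,0.016],"yaw":0.2},{"offset":[-0.072,0,0.025],"yaw":0.3},{"offset":[-0.096,0,0.033],"yaw":0.4},{"offset":[-0.12,0,0.041],"yaw":0.5},{"offset":[-0.144,0,0.05],"yaw":0.6},{"offset":[-0.168,0,0.058],"yaw":0.7},{"offset":[-0.192,0,0.066],"yaw":0.8},{"offset":[-0.216,0,0.075],"yaw":0.9},{"offset":[-0.24,0,0.083],"yaw":1.0},{"offset":[-0.264,0,0.091],"yaw":1.1},{"offset":[-0.2875,0.003,0.1],"yaw":1.147}], "fingers": 0.05}}

```text
time_s: 8.7
eef_pos: [519.2, 39.3, 198.8]
ee_rot: [-0.282, 0.281, -0.647, 0.65]
force: [0.3, 0.3, -0.0]
grip_width: 0.588
```

Request:
{"name": "jog_arm", "arguments": {"targets": [{"offset":[0,0,0],"yaw":0},{"offset":[0,0,0],"yaw":0},{"offset":[0,0,0],"yaw":0}]}}

```text
time_s: 8.95
eef_pos: [518.9, 38.9, 197.8]
ee_rot: [-0.282, 0.282, -0.647, 0.65]
force: [-0.2, -0.3, 0.1]
grip_width: 0.584
```

```bash
python3 - <<'E'
from h import *
s,T=st();c=cap("wrist","w5");crop(c,(130,100,430,325),"w5c",2.6)
H=np.array([566.5,-6.3])
for k in range(3):
    a=np.radians(17.3+120*k); p=H+66*np.array([np.cos(a),np.sin(a)]); print("socket",k+1,np.round(p,1),np.round(proj(c,[*p,44]),1))
goto([518.5,38.5,76])
E
```

```text
t 8.95 tcp [518.9  38.9 197.8] x [-0.682 -0.732  0.002] y [ 0.002 -0.004 -1.   ] j [-0.15  0.35  1.59 -0.    1.2   2.17] F [-0.2 -0.3  0.1] g 0.584
socket 1 [629.5  13.3] [207.7  78.5]
socket 2 [518.   38.5] [280.3 199.7]
socket 3 [552.  -70.7] [351.9  77.8]
offset m [ 0.0002  0.1221 -0.0009] tcp [519.1  38.5 198.1]
```

View pics/w5c.png

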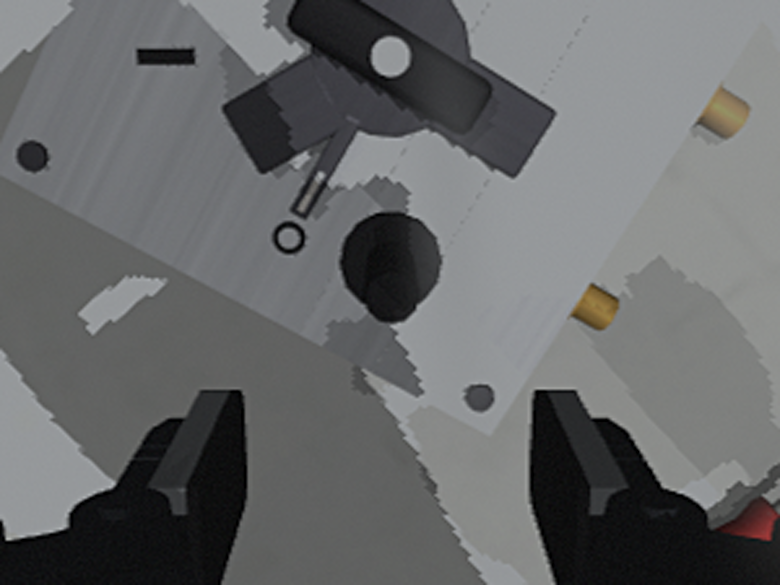

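The plug flange at about (280,201) agrees with the predicted socket 2 (280,200). Descending.

Request:
{"name": "jog_arm", "arguments": {"targets": [{"offset":[0,0.025,0],"yaw":0},{"offset":[0,0.05,0],"yaw":0},{"offset":[0,0.075,0],"yaw":0},{"offset":[0,0.095,0],"yaw":0},{"offset":[0,0.11,0],"yaw":0},{"offset":[0,0.119,0],"yaw":0},{"offset":[0,0.121,0],"yaw":0},{"offset":[0,0.121,0],"yaw":0}]}}

```text
time_s: 9.67
eef_pos: [519.4, 37.5, 77.0]
ee_rot: [-0.282, 0.282, -0.647, 0.65]
force: [-0.1, -1.3, -0.7]
grip_width: 0.584
```

Request:
{"name": "jog_arm", "arguments": {"targets": [{"offset":[0,0,0],"yaw":0},{"offset":[0,0,0],"yaw":0},{"offset":[0,0,0],"yaw":0},{"offset":[0,0,0],"yaw":0},{"offset":[0,0,0],"yaw":0},{"offset":[0,0,0],"yaw":0}], "fingers": 0.005, "grip_force": 30}}

```text
time_s: 10.17
eef_pos: [519.9, 37.3, 77.8]
ee_rot: [-0.282, 0.281, -0.647, 0.651]
force: [-1.0, -1.3, 5.1]
grip_width: 0.177
```

```bash
python3 - <<'E'
from h import *
s,T=st();c=cap("wrist","w6")
E
```

```text
t 10.17 tcp [519.9  37.3  77.8] x [-0.683 -0.731  0.001] y [ 0.003 -0.005 -1.   ] j [-0.15  0.51  1.71 -0.01  0.92  2.17] F [-1.  -1.3  5.1] g 0.177
```

View pics/w6.png

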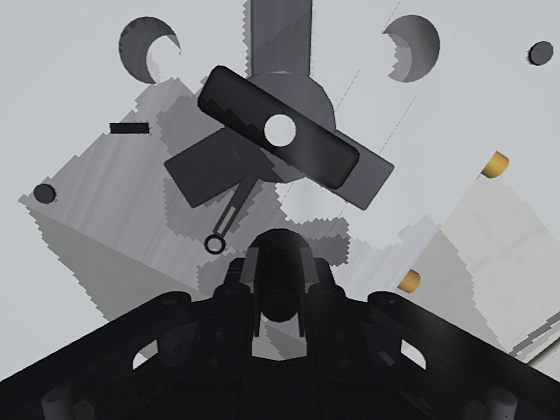

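Request:
{"name": "jog_arm", "arguments": {"targets": [{"offset":[0,-0.005,0],"yaw":0},{"offset":[0,-0.015,0],"yaw":0},{"offset":[0,-0.035,0],"yaw":0},{"offset":[0,-0.06,0],"yaw":0},{"offset":[0,-0.085,0],"yaw":0},{"offset":[0,-0.11,0],"yaw":0},{"offset":[0,-0.11,0],"yaw":0},{"offset":[0,-0.11,0],"yaw":0}]}}

```text
time_s: 10.88
eef_pos: [519.9, 37.9, 189.3]
ee_rot: [-0.283, 0.28, -0.646, 0.651]
force: [-0.3, -0.5, -0.9]
grip_width: 0.175
```

```bash
python3 - <<'E'
from h import *
s,T=st();c=cap("wrist","w7")
goto([475,-330,188])
E
```

```text
t 10.88 tcp [519.9  37.9 189.3] x [-0.683 -0.731 -0.001] y [ 0.006 -0.005 -1.   ] j [-0.15  0.36  1.6  -0.    1.18  2.17] F [-0.3 -0.5 -0.9] g 0.175
offset m [0.2991 0.0016 0.2188] tcp [519.3  37.9 188. ]
```

View pics/w7.png

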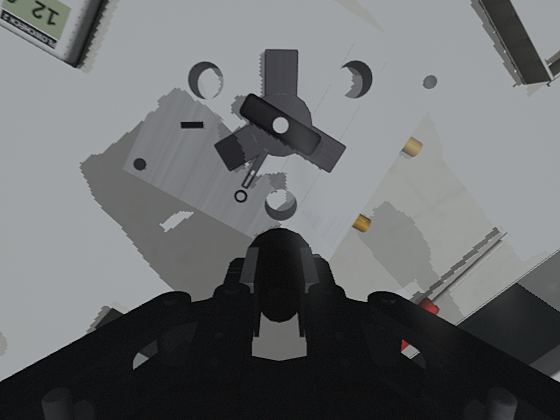

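Request:
{"name": "jog_arm", "arguments": {"targets": [{"offset":[0.025,0,0.018],"yaw":0},{"offset":[0.05,0,0.036],"yaw":0},{"offset":[0.075,0,0.055],"yaw":0},{"offset":[0.1,0,0.073],"yaw":0},{"offset":[0.125,0,0.091],"yaw":0},{"offset":[0.15,0,0.11],"yaw":0},{"offset":[0.175,0,0.128],"yaw":0},{"offset":[0.2,0,0.146],"yaw":0},{"offset":[0.225,0,0.165],"yaw":0},{"offset":[0.25,0,0.183],"yaw":0},{"offset":[0.275,0,0.2],"yaw":0},{"offset":[0.299,0,0.219],"yaw":0}]}}

```text
time_s: 11.93
eef_pos: [474.3, -331.1, 188.3]
ee_rot: [-0.282, 0.281, -0.648, 0.65]
force: [0.4, 1.1, -1.4]
grip_width: 0.175
```

Request:
{"name": "jog_arm", "arguments": {"targets": [{"offset":[0,0,0],"yaw":0},{"offset":[0,0,0],"yaw":0},{"offset":[0,0,0],"yaw":0}]}}

```text
time_s: 12.18
eef_pos: [474.0, -330.3, 187.2]
ee_rot: [-0.282, 0.282, -0.648, 0.649]
force: [-0.3, 1.8, -0.5]
grip_width: 0.178
```

```bash
python3 - <<'E'
from h import *
s,T=st();c=cap("wrist","w8");
goto([475,-330,51])
E
```

```text
t 12.18 tcp [ 474.  -330.3  187.2] x [-0.683 -0.731  0.   ] y [ 0.    -0.001 -1.   ] j [-0.81  0.48  1.42 -0.    1.24  1.51] F [-0.3  1.8 -0.5] g 0.178
offset m [-0.0006  0.1366  0.0004] tcp [ 474.2 -330.   187.6]
```

View pics/w8.png

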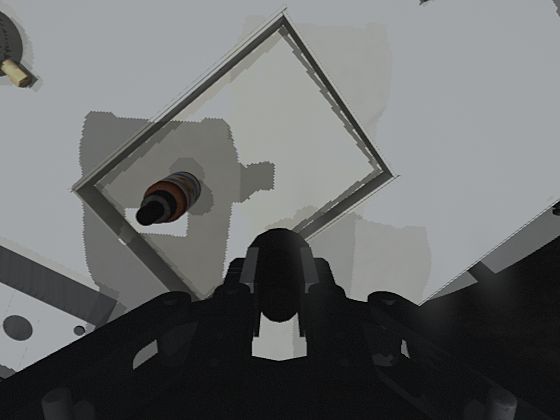

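Request:
{"name": "jog_arm", "arguments": {"targets": [{"offset":[0,0.025,0],"yaw":0},{"offset":[0,0.05,0],"yaw":0},{"offset":[0,0.075,0],"yaw":0},{"offset":[0,0.1,0],"yaw":0},{"offset":[0,0.12,0],"yaw":0},{"offset":[0,0.129,0],"yaw":0},{"offset":[0,0.132,0],"yaw":0},{"offset":[0,0.134,0],"yaw":0},{"offset":[0,0.1365,0],"yaw":0},{"offset":[0,0.1365,0],"yaw":0}]}}

```text
time_s: 13.07
eef_pos: [474.7, -330.2, 51.8]
ee_rot: [-0.282, 0.282, -0.648, 0.649]
force: [-0.1, -0.2, -1.0]
grip_width: 0.177
```

Request:
{"name": "jog_arm", "arguments": {"targets": [{"offset":[0,0.001,0],"yaw":0},{"offset":[0,0.002,0],"yaw":0},{"offset":[0,0.003,0],"yaw":0},{"offset":[0,0.003,0],"yaw":0}]}}

```text
time_s: 13.4
eef_pos: [475.1, -330.7, 50.3]
ee_rot: [-0.282, 0.282, -0.647, 0.65]
force: [-1.1, 1.9, 9.5]
grip_width: 0.173
```

Contact; release and rise.

Request:
{"name": "jog_arm", "arguments": {"targets": [{"offset":[0,-0.0005,0],"yaw":0},{"offset":[0,-0.0005,0],"yaw":0},{"offset":[0,-0.0005,0],"yaw":0},{"offset":[0,-0.0005,0],"yaw":0},{"offset":[0,-0.0005,0],"yaw":0},{"offset":[0,-0.02,0],"yaw":0},{"offset":[0,-0.045,0],"yaw":0},{"offset":[0,-0.075,0],"yaw":0},{"offset":[0,-0.105,0],"yaw":0},{"offset":[0,-0.135,0],"yaw":0},{"offset":[0,-0.165,0],"yaw":0},{"offset":[0,-0.165,0],"yaw":0}], "fingers": 0.045}}

```text
time_s: 14.4
eef_pos: [476.0, -331.4, 221.4]
ee_rot: [-0.284, 0.28, -0.644, 0.653]
force: [0.8, -0.2, -0.3]
grip_width: 0.526
```

Request:
{"name": "jog_arm", "arguments": {"targets": [{"offset":[0,0,0],"yaw":0},{"offset":[0,0,0],"yaw":0}]}}

```text
time_s: 14.57
eef_pos: [476.1, -331.5, 221.5]
ee_rot: [-0.284, 0.28, -0.643, 0.654]
force: [-0.2, -0.1, 0.3]
grip_width: 0.529
```

```bash
python3 - <<'E'
from h import *
s,T=st();s=cap("side"); crop(s,(190,150,380,345),"s9",3); t=cap("top"); crop(t,(110,160,320,290),"t9",3.5)
for r in ctrl.boxes_of("top","cartridge_1_centre"): print(r)
# cartridges approx: tops z = 36+8+38=82
for uv in [(133.3,242.3),(156,237)]: print(np.round(ray(t,uv,82),1))
E
```

```text
t 14.57 tcp [ 476.1 -331.5  221.5] x [-0.682 -0.731  0.001] y [ 0.01  -0.011 -1.   ] j [-0.81  0.45  1.38 -0.    1.3   1.51] F [-0.2 -0.1  0.3] g 0.529
[472.9 410.2  82. ]
[486.6 344.2  82. ]
```

View pics/s9.png

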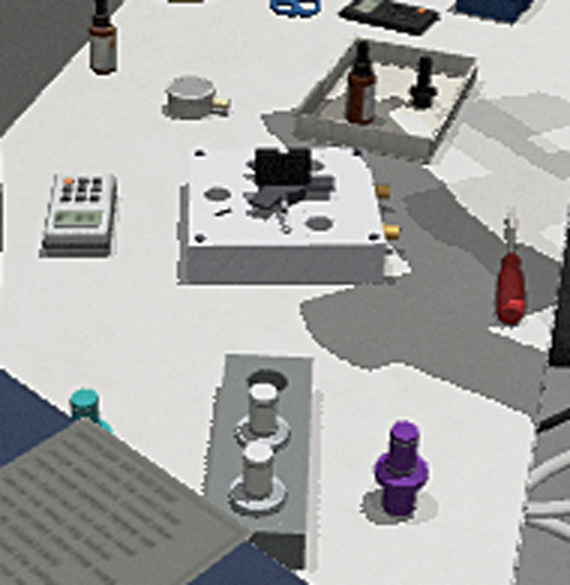

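View pics/t9.png

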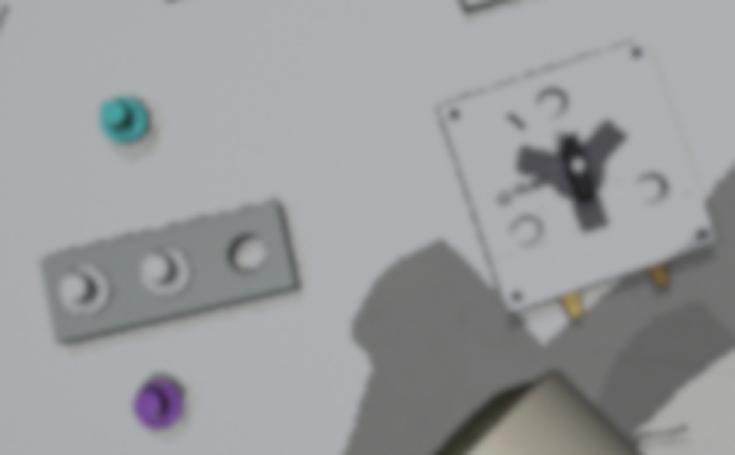

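Plug stands in the tray beside the bottle, sockets are all clear, and the rack holds two cartridges (top view (133,242) and (156,237)). Now on to the rack.

```bash
python3 - <<'E'
from h import *
goto([480,0,215]);goto([486.6,344.2,200])
E
```

```text
offset m [-0.2451  0.0022 -0.2227] tcp [ 475.8 -331.1  220.1]
offset m [-0.5014  0.0141 -0.4528] tcp [ 475.8 -331.1  220.1]
```

Request:
{"name": "jog_arm", "arguments": {"targets": [{"offset":[-0.02,0.0,-0.018],"yaw":-0.08},{"offset":[-0.045,0.0,-0.041],"yaw":-0.16},{"offset":[-0.07,0.0,-0.064],"yaw":-0.24},{"offset":[-0.095,0.0,-0.087],"yaw":-0.32},{"offset":[-0.12,0.0,-0.109],"yaw":-0.4},{"offset":[-0.145,0.001,-0.131],"yaw":-0.48},{"offset":[-0.17,0.001,-0.154],"yaw":-0.56},{"offset":[-0.195,0.001,-0.177],"yaw":-0.64},{"offset":[-0.22,0.002,-0.2],"yaw":-0.72},{"offset":[-0.245,0.002,-0.222],"yaw":-0.8},{"offset":[-0.27,0.003,-0.244],"yaw":-0.88},{"offset":[-0.295,0.004,-0.266],"yaw":-0.96}]}}

```text
time_s: 15.72
eef_pos: [481.9, 67.6, 211.8]
ee_rot: [-0.549, 0.551, -0.44, 0.448]
force: [0.4, -0.2, -0.4]
grip_width: 0.528
```

```bash
python3 - <<'E'
from h import *
st();goto([486.6,344.2,200])
E
```

```text
t 15.72 tcp [481.9  67.6 211.8] x [ 0.212 -0.977  0.01 ] y [ 0.007 -0.009 -1.   ] j [-0.1   0.26  1.67 -0.01  1.21  1.26] F [ 0.4 -0.2 -0.4] g 0.528
offset m [-0.2694  0.0094  0.0632] tcp [481.9  67.6 211.8]
```

Request:
{"name": "jog_arm", "arguments": {"targets": [{"offset":[-0.03,0.0,0.007],"yaw":0},{"offset":[-0.06,0.0,0.014],"yaw":0},{"offset":[-0.09,0.0,0.021],"yaw":0},{"offset":[-0.12,0.0,0.028],"yaw":0},{"offset":[-0.15,0.0,0.035],"yaw":0},{"offset":[-0.18,0.0,0.042],"yaw":0},{"offset":[-0.21,0.0,0.05],"yaw":0},{"offset":[-0.24,0.0,0.056],"yaw":0},{"offset":[-0.26,0.002,0.061],"yaw":0},{"offset":[-0.269,0.005,0.063],"yaw":0},{"offset":[-0.269,0.009,0.063],"yaw":0},{"offset":[-0.269,0.009,0.063],"yaw":0}]}}

```text
time_s: 16.72
eef_pos: [486.1, 343.0, 198.7]
ee_rot: [-0.549, 0.552, -0.44, 0.447]
force: [-0.9, -0.7, -0.2]
grip_width: 0.53
```

```bash
python3 - <<'E'
from h import *
st();c=cap("wrist","w10")
E
```

```text
t 16.72 tcp [486.1 343.  198.7] x [ 0.212 -0.977  0.011] y [ 0.004 -0.01  -1.   ] j [ 0.42  0.51  1.35 -0.01  1.29  1.78] F [-0.9 -0.7 -0.2] g 0.53
```

View pics/w10.png

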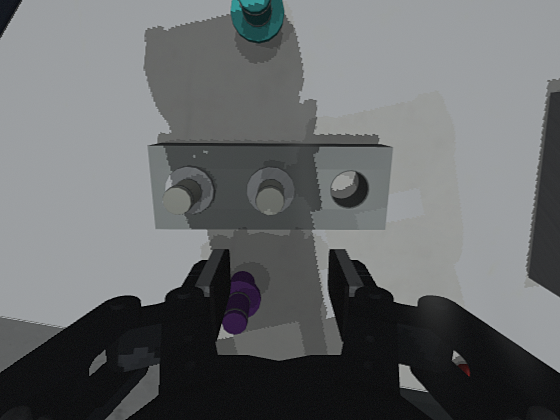

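```bash
python3 - <<'E'
from h import *
c=cap("wrist");crop(c,(140,130,400,340),"w10c",3)
for n in ["cartridge_1_centre"]:
    for r in ctrl.boxes_of("wrist",n): print(r["score"],np.round(r["box"]))
print(np.round(ray(c,(234,322),76),1))
E
```

```text
[379.8 356.9  76. ]
```

View pics/w10c.png

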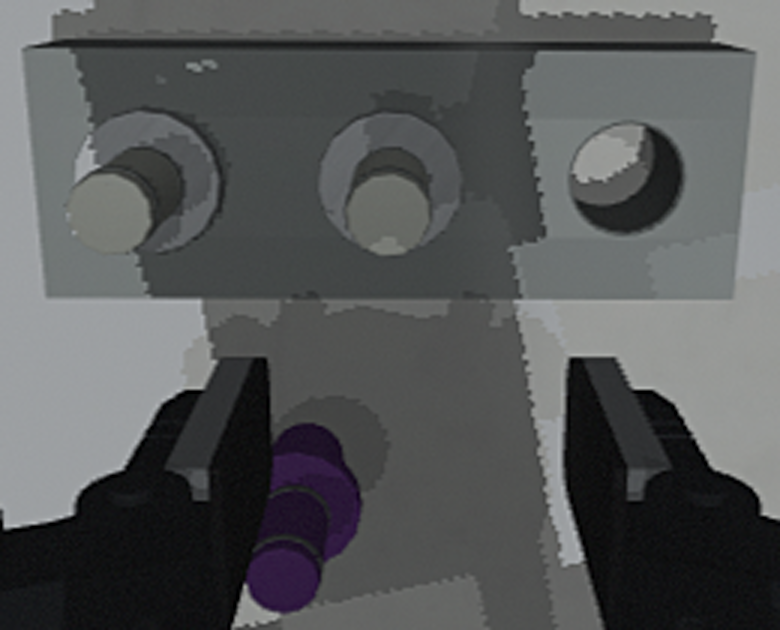

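```bash
python3 - <<'E'
from h import *
c=cap("wrist")
for uv,z in [((269.3,200.7),82),((270.3,191),44),((176.7,200.7),82),((189.7,190.3),44)]: print(np.round(ray(c,uv,z),1))
p=(ray(c,(269.3,200.7),82)+ray(c,(270.3,191),44))/2; goto([p[0],p[1],68])
E
```

```text
[492.9 349.3  82. ]
[492.4 349.   44. ]
[478.3 418.   82. ]
[478.5 417.6  44. ]
offset m [-0.0065  0.1326  0.0064] tcp [486.8 342.7 200.6]
```

Middle cartridge at (492.6, 349.1), outer one at (478.4, 417.8), 70.1 mm apart as required. The purple look-alike is at (380, 357), clear of the fingers. Gripping the middle one.

Request:
{"name": "jog_arm", "arguments": {"targets": [{"offset":[-0.0065,0.01,0.0064],"yaw":0},{"offset":[-0.0065,0.035,0.0064],"yaw":0},{"offset":[-0.0065,0.06,0.0064],"yaw":0},{"offset":[-0.0065,0.085,0.0064],"yaw":0},{"offset":[-0.0065,0.105,0.0064],"yaw":0},{"offset":[-0.0065,0.12,0.0064],"yaw":0},{"offset":[-0.0065,0.128,0.0064],"yaw":0},{"offset":[-0.0065,0.1325,0.0064],"yaw":0},{"offset":[-0.0065,0.1325,0.0064],"yaw":0},{"offset":[-0.0065,0.1325,0.0064],"yaw":0},{"offset":[-0.0065,0.1325,0.0064],"yaw":0}]}}

```text
time_s: 17.83
eef_pos: [493.2, 349.4, 69.3]
ee_rot: [-0.55, 0.55, -0.44, 0.449]
force: [-0.2, 0.4, 0.1]
grip_width: 0.523
```

```bash
python3 - <<'E'
from h import *
st();c=cap("wrist","w11")
E
```

```text
t 17.83 tcp [493.2 349.4  69.3] x [ 0.21  -0.978  0.01 ] y [ 0.009 -0.008 -1.   ] j [ 0.43  0.67  1.44 -0.01  1.02  1.79] F [-0.2  0.4  0.1] g 0.523
```

View pics/w11.png

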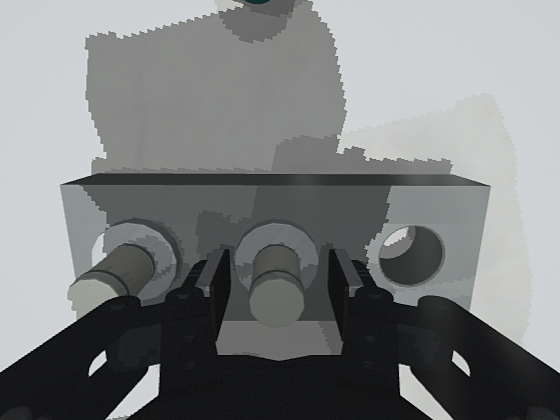

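The neck at (277,298) is centred between the pads. Closing.

Request:
{"name": "jog_arm", "arguments": {"targets": [{"offset":[0,0,0],"yaw":0},{"offset":[0,0,0],"yaw":0},{"offset":[0,0,0],"yaw":0},{"offset":[0,0,0],"yaw":0},{"offset":[0,0,0],"yaw":0},{"offset":[0,0,0],"yaw":0}], "fingers": 0.01, "grip_force": 50}}

```text
time_s: 18.38
eef_pos: [493.4, 349.6, 70.1]
ee_rot: [0.55, -0.55, 0.44, -0.449]
force: [-0.6, -0.6, 5.5]
grip_width: 0.245
```

Request:
{"name": "jog_arm", "arguments": {"targets": [{"offset":[0,-0.005,0],"yaw":0},{"offset":[0,-0.02,0],"yaw":0},{"offset":[0,-0.04,0],"yaw":0},{"offset":[0,-0.06,0],"yaw":0},{"offset":[0,-0.08,0],"yaw":0},{"offset":[0,-0.095,0],"yaw":0},{"offset":[0,-0.105,0],"yaw":0},{"offset":[0,-0.105,0],"yaw":0},{"offset":[0,-0.105,0],"yaw":0},{"offset":[0,-0.105,0],"yaw":0}]}}

```text
time_s: 19.22
eef_pos: [492.0, 350.2, 173.8]
ee_rot: [-0.55, 0.551, -0.44, 0.448]
force: [0.0, -0.7, -1.4]
grip_width: 0.241
```

```bash
python3 - <<'E'
from h import *
st();c=cap("wrist","w12")
a=np.radians(17.3);goto([566.5+66*np.cos(a),-6.3+66*np.sin(a),170])
E
```

```text
t 19.22 tcp [492.  350.2 173.8] x [ 0.21  -0.978  0.01 ] y [ 0.008 -0.008 -1.   ] j [ 0.43  0.55  1.35 -0.01  1.24  1.79] F [ 0.  -0.7 -1.4] g 0.241
offset m [0.3582 0.0077 0.0635] tcp [492.  350.2 173.7]
```

View pics/w12.png

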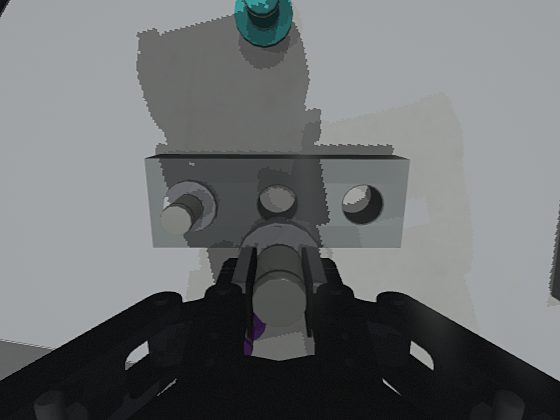

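Request:
{"name": "jog_arm", "arguments": {"targets": [{"offset":[0.015,-0.01,0.003],"yaw":0},{"offset":[0.045,-0.01,0.008],"yaw":0},{"offset":[0.075,-0.01,0.013],"yaw":0},{"offset":[0.105,-0.01,0.018],"yaw":0},{"offset":[0.135,-0.01,0.024],"yaw":0},{"offset":[0.165,-0.01,0.029],"yaw":0},{"offset":[0.195,-0.01,0.035],"yaw":0},{"offset":[0.225,-0.01,0.04],"yaw":0},{"offset":[0.255,-0.01,0.045],"yaw":0},{"offset":[0.285,-0.005,0.05],"yaw":0},{"offset":[0.315,-0.005,0.056],"yaw":0},{"offset":[0.34,-0.005,0.06],"yaw":0}]}}

```text
time_s: 20.27
eef_pos: [622.3, 28.4, 181.1]
ee_rot: [-0.549, 0.551, -0.441, 0.448]
force: [0.7, 0.1, -1.8]
grip_width: 0.243
```

```bash
python3 - <<'E'
from h import *
st();a=np.radians(17.3);goto([566.5+66*np.cos(a),-6.3+66*np.sin(a),175])
E
```

```text
t 20.27 tcp [622.3  28.4 181.1] x [ 0.21  -0.978  0.009] y [ 0.006 -0.008 -1.   ] j [-0.14  0.58  1.28 -0.01  1.28  1.22] F [ 0.7  0.1 -1.8] g 0.243
offset m [0.0162 0.0062 0.0038] tcp [622.3  28.4 181.1]
```

Request:
{"name": "jog_arm", "arguments": {"targets": [{"offset":[0.012,0.01,0.0038],"yaw":0.04},{"offset":[0.016,0.025,0.0038],"yaw":0.08},{"offset":[0.016,0.03,0.0038],"yaw":0.08},{"offset":[0.016,0.03,0.0038],"yaw":0.08},{"offset":[0.016,0.03,0.0038],"yaw":0.08},{"offset":[0.016,0.03,0.0038],"yaw":0.08}]}}

```text
time_s: 20.77
eef_pos: [629.7, 14.2, 151.8]
ee_rot: [-0.531, 0.533, -0.462, 0.469]
force: [0.4, -0.0, -1.0]
grip_width: 0.234
```

```bash
python3 - <<'E'
from h import *
s,T=st();c=cap("wrist","w13")
H=np.array([566.5,-6.3])
a=np.radians(17.3); S=H+66*np.array([np.cos(a),np.sin(a)]); print(S)
i=c["img"].copy()
def circ(C,ax1,ax2,r,col):
    th=np.linspace(0,2*np.pi,60); pts=np.array([proj(c,C+r*(np.cos(t)*ax1+np.sin(t)*ax2)) for t in th])
    cv2.polylines(i,[np.int32(pts*8)],True,col,1,cv2.LINE_AA,3)
X=np.array([1,0,0]);Y=np.array([0,1,0])
circ(np.array([*S,44]),X,Y,13.75,(255,0,0))
R0=T[:3,:3];p=T[:3,3]
circ(p+R0[:,1]*26,R0[:,0],R0[:,2],21,(0,255,0))
circ(p-R0[:,1]*12,R0[:,0],R0[:,2],11,(0,255,255))
c["img"]=i; crop(c,(180,100,390,340),"w13c",2.5)
E
```

```text
t 20.77 tcp [629.7  14.2 151.8] x [ 0.132 -0.991  0.009] y [ 0.006 -0.008 -1.   ] j [-0.16  0.62  1.29 -0.01  1.23  1.28] F [ 0.4 -0.  -1. ] g 0.234
[629.51421277  13.32674169]
```

View pics/w13c.png

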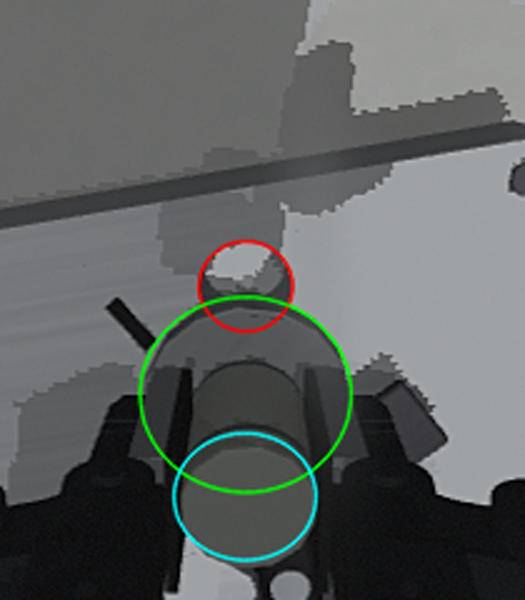

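View pics/w13.png

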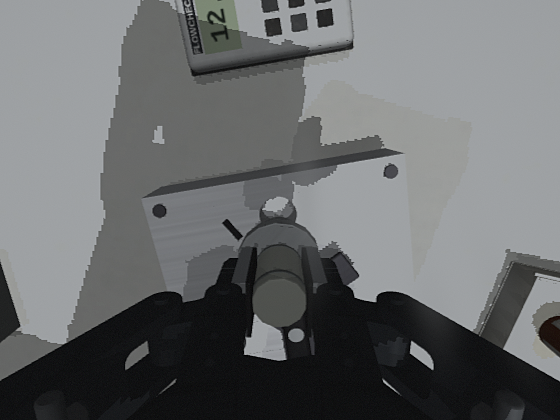

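```bash
python3 - <<'E'
from h import *
c=cap("wrist"); c["img"]=np.clip(c["img"].astype(float)*2.2,0,255).astype(np.uint8)
crop(c,(215,180,345,340),"w13d",4.5)
E
```

```text
(no output)
```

View pics/w13d.png

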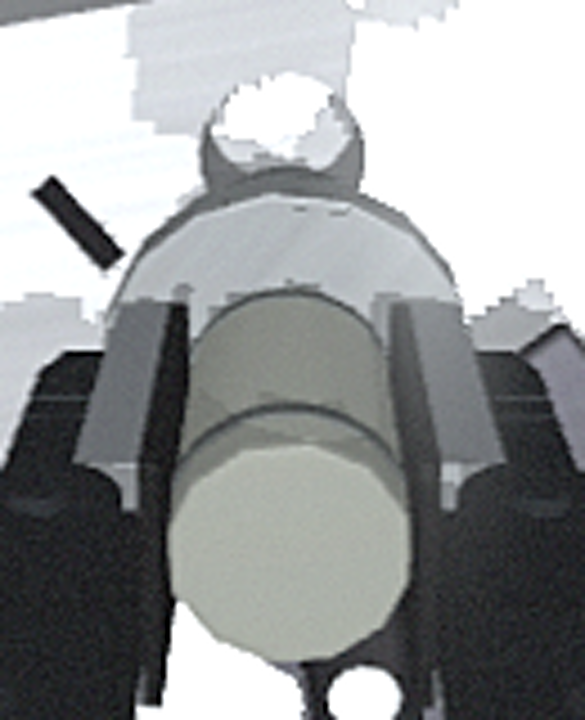

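```bash
python3 - <<'E'
import cv2,numpy as np
a=cv2.imread("pics/w11.png")[180:340,215:345]; b=cv2.imread("pics/w12.png")[180:340,215:345]
o=np.hstack([a,b]); o=np.clip(o.astype(float)*1.6,0,255).astype(np.uint8)
cv2.imwrite("pics/cmp.png",cv2.resize(o,None,fx=3,fy=3,interpolation=cv2.INTER_CUBIC))
E
```

```text
(no output)
```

View pics/cmp.png

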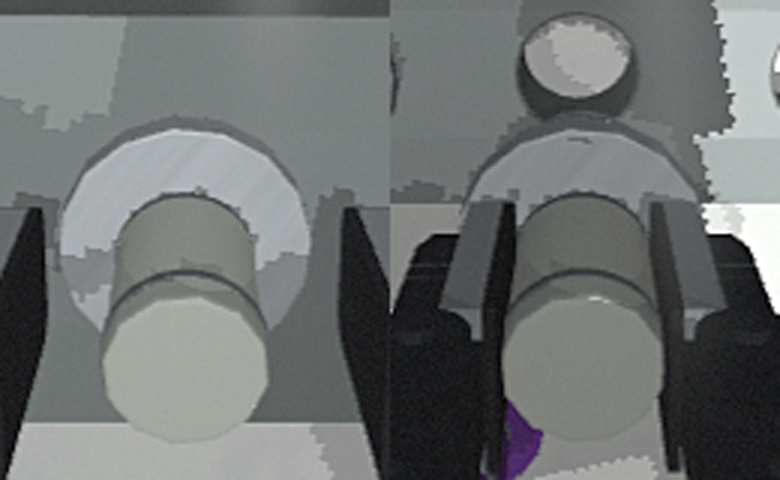

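The cartridge did not slip (neck top spans the same pixels in w11, w12 and w13), but the overlay shows a camera bias of 1–2 mm. I'll look at the head from two opposite yaws to cancel it before inserting.

```bash
python3 - <<'E'
from h import *
st();goto([505,-15,200])
E
```

```text
t 20.87 tcp [629.8  14.  152. ] x [ 0.132 -0.991  0.009] y [ 0.007 -0.009 -1.   ] j [-0.16  0.62  1.29 -0.01  1.23  1.28] F [ 0.1  0.4 -1.3] g 0.241
offset m [ 0.0127 -0.0486 -0.1272] tcp [629.8  14.  152. ]
```

Request:
{"name": "jog_arm", "arguments": {"targets": [{"offset":[0,-0.025,0],"yaw":0},{"offset":[0,-0.049,0],"yaw":0},{"offset":[0.003,-0.049,-0.025],"yaw":0},{"offset":[0.006,-0.049,-0.055],"yaw":0},{"offset":[0.009,-0.049,-0.085],"yaw":0},{"offset":[0.012,-0.049,-0.115],"yaw":0},{"offset":[0.0127,-0.049,-0.127],"yaw":0},{"offset":[0.0127,-0.049,-0.127],"yaw":0},{"offset":[0.0127,-0.049,-0.127],"yaw":0},{"offset":[0.0127,-0.049,-0.127],"yaw":0},{"offset":[0.0127,-0.049,-0.127],"yaw":0},{"offset":[0.0127,-0.049,-0.127],"yaw":0}]}}

```text
time_s: 21.87
eef_pos: [505.8, -14.8, 200.2]
ee_rot: [-0.531, 0.533, -0.462, 0.47]
force: [0.1, -1.2, -1.1]
grip_width: 0.243
```

```bash
python3 - <<'E'
from h import *
import pickle
s,T=st();c=cap("wrist","w14");st(); pickle.dump({k:c[k] for k in("img","Tw","intrinsics")}|{"T":T},open("w14.pkl","wb"))
H=np.array([566.5,-6.3])
for k in range(3):
    a=np.radians(17.3+120*k); p=H+66*np.array([np.cos(a),np.sin(a)]); print("socket",k+1,np.round(p,1),np.round(proj(c,[*p,44]),1))
E
```

```text
t 21.87 tcp [505.8 -14.8 200.2] x [ 0.132 -0.991  0.009] y [ 0.007 -0.009 -1.   ] j [-0.26  0.31  1.63 -0.01  1.19  1.18] F [ 0.1 -1.2 -1.1] g 0.243
t 21.92 tcp [505.7 -14.8 200.2] x [ 0.132 -0.991  0.009] y [ 0.007 -0.009 -1.   ] j [-0.26  0.31  1.63 -0.01  1.19  1.18] F [ 0.3  0.2 -0.4] g 0.239
socket 1 [629.5  13.3] [261.4  41. ]
socket 2 [518.   38.5] [217.  177.4]
socket 3 [552.  -70.7] [348.9 154.7]
```

View pics/w14.png

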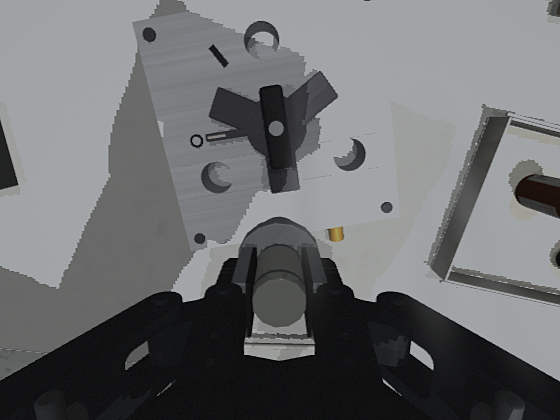

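Request:
{"name": "jog_arm", "arguments": {"targets": [{"offset":[0.0,0,0.005],"yaw":-0.12},{"offset":[0,0,0.015],"yaw":-0.24},{"offset":[0,0,0.025],"yaw":-0.36},{"offset":[0,0,0.035],"yaw":-0.48},{"offset":[0,0,0.045],"yaw":-0.6},{"offset":[0,0,0.055],"yaw":-0.72},{"offset":[0,0,0.065],"yaw":-0.84},{"offset":[0,0,0.075],"yaw":-0.96},{"offset":[0,0,0.085],"yaw":-1.08},{"offset":[0,0,0.095],"yaw":-1.2},{"offset":[0,0,0.105],"yaw":-1.32},{"offset":[0,0,0.115],"yaw":-1.44}]}}

```text
time_s: 22.92
eef_pos: [620.3, 0.7, 200.4]
ee_rot: [-0.704, 0.71, 0.005, -0.001]
force: [0.6, -0.6, -0.7]
grip_width: 0.238
```

Request:
{"name": "jog_arm", "arguments": {"targets": [{"offset":[0.0,0,0],"yaw":-0.12},{"offset":[0,0,0],"yaw":-0.24},{"offset":[0,0,0],"yaw":-0.36},{"offset":[0,0,0],"yaw":-0.48},{"offset":[0,0,0],"yaw":-0.6},{"offset":[0,0,0],"yaw":-0.72},{"offset":[0,0,0],"yaw":-0.84},{"offset":[0,0,0],"yaw":-0.96},{"offset":[0,0,0],"yaw":-1.08},{"offset":[0,0,0],"yaw":-1.2},{"offset":[0,0,0],"yaw":-1.32},{"offset":[0,0,0],"yaw":-1.44}]}}

```text
time_s: 23.92
eef_pos: [620.6, 0.8, 200.0]
ee_rot: [-0.525, 0.532, 0.47, -0.47]
force: [0.3, -0.2, -0.8]
grip_width: 0.242
```

Request:
{"name": "jog_arm", "arguments": {"targets": [{"offset":[0.0,0,0],"yaw":-0.12},{"offset":[0,0,0],"yaw":-0.18},{"offset":[0,0,0],"yaw":-0.18},{"offset":[0,0,0],"yaw":-0.18},{"offset":[0,0,0],"yaw":-0.18},{"offset":[0,0,0],"yaw":-0.18}]}}

```text
time_s: 24.42
eef_pos: [620.6, 0.9, 199.9]
ee_rot: [0.481, -0.488, -0.514, 0.516]
force: [-0.5, -0.1, -0.4]
grip_width: 0.24
```

```bash
python3 - <<'E'
from h import *
import pickle
s,T=st();c=cap("wrist","w15");st(); pickle.dump({k:c[k] for k in("img","Tw","intrinsics")}|{"T":T},open("w15.pkl","wb"))
H=np.array([566.5,-6.3])
for k in range(3):
    a=np.radians(17.3+120*k); p=H+66*np.array([np.cos(a),np.sin(a)]); print("socket",k+1,np.round(p,1),np.round(proj(c,[*p,44]),1))
E
```

```text
t 24.42 tcp [620.6   0.9 199.9] x [-0.062  0.998 -0.009] y [ 0.006 -0.008 -1.   ] j [-0.18  0.56  1.26 -0.01  1.32 -1.82] F [-0.5 -0.1 -0.4] g 0.24
t 24.47 tcp [620.6   0.9 199.9] x [-0.062  0.998 -0.009] y [ 0.006 -0.008 -1.   ] j [-0.18  0.56  1.26 -0.01  1.32 -1.82] F [-0.2  0.2 -1. ] g 0.24
socket 1 [629.5  13.3] [294.5 204.9]
socket 2 [518.   38.5] [336.7  70.8]
socket 3 [552.  -70.7] [198.7 106.8]
```

View pics/w15.png

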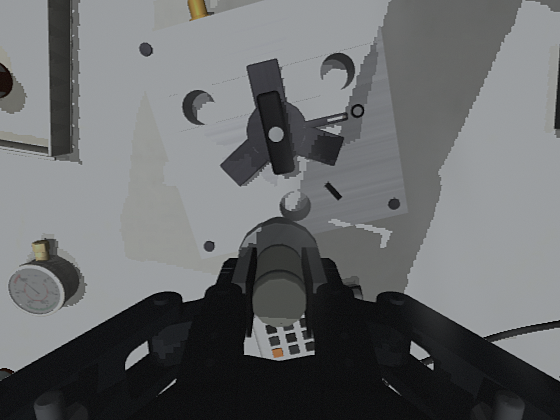

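```bash
python3 - <<'E'
import pickle,numpy as np,cv2
A=pickle.load(open("w14.pkl","rb"));B=pickle.load(open("w15.pkl","rb"))
rows=[]
for D,pts in[(A,[(262,40),(217,177),(349,154)]),(B,[(295,205),(337,71),(198,107)])]:
    rows.append(np.hstack([cv2.resize(np.clip(D["img"][v-24:v+24,u-24:u+24,::-1].astype(float)*1.3,0,255).astype(np.uint8),None,fx=5.5,fy=5.5,interpolation=cv2.INTER_CUBIC) for u,v in pts]))
cv2.imwrite("pics/sk.png",np.vstack(rows))
for D,pts in[(A,[(149.5,35),(387,207),(200,238.5)]),(B,[(146,49),(394,203.5),(209,245.5)])]:
    g=cv2.cvtColor(D["img"],cv2.COLOR_RGB2GRAY).astype(float)
    for u,v in pts:
        u0,v0=int(u)-10,int(v)-10; w=g[v0:v0+21,u0:u0+21]; bg=np.median(w); k=np.clip(bg*0.75-w,0,None)
        yy,xx=np.mgrid[0:21,0:21]; m=((xx-10)**2+(yy-10)**2)<81; k=k*m
        print(round(u0+(k*xx).sum()/k.sum(),2),round(v0+(k*yy).sum()/k.sum(),2), int((k>0).sum()))
E
```

```text
148.94 34.28 158
386.19 206.73 104
199.38 238.12 101
145.8 49.2 152
393.48 203.46 111
208.99 245.59 98
```

View pics/sk.png

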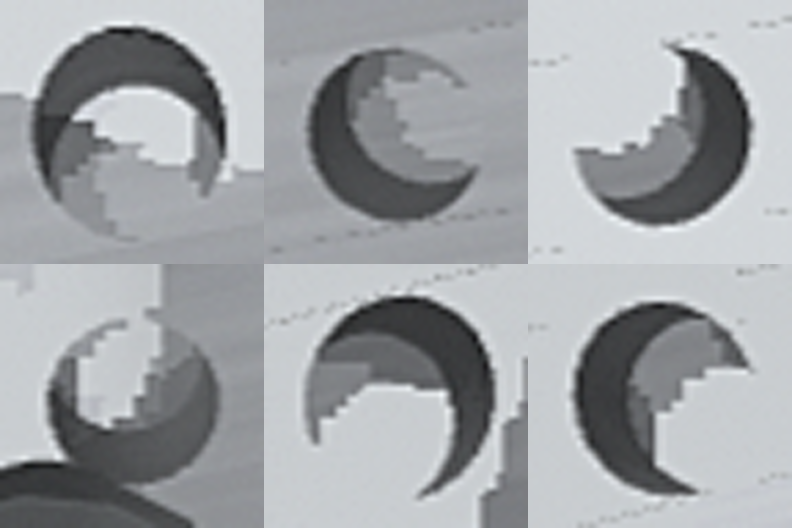

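```bash
cat > fit.py <<'E'
import pickle,numpy as np
from scipy.optimize import least_squares
from scipy.spatial.transform import Rotation as R
A=pickle.load(open("w14.pkl","rb"));B=pickle.load(open("w15.pkl","rb"))
O={'A':[(262,40),(217,177),(349,154)],'B':[(295,205),(337,71),(198,107)]}
E={'A':[[(34,115),(226,130),(128,26),(60,56),(198,56)],
 [(46,135),(126,48),(136,220),(212,170),(66,190),(201,84),(71,75)],
 [(222,130),(152,46),(134,225),(48,150),(197,75),(197,195),(72,195)]],
'B':[[(50,131),(218,136),(140,220),(195,191),(125,56)],
 [(230,130),(141,33),(41,141),(206,71),(54,181),(214,181),(66,66)],
 [(48,131),(132,38),(222,106),(72,71),(167,229),(72,196),(192,61)]]}
bol={'A':[((1,1),(148.94,34.28)),((-1,-1),(386.19,206.73)),((-1,1),(199.38,238.12))],
'B':[((-1,-1),(145.8,49.2)),((1,1),(393.48,203.46)),((1,-1),(208.99,245.59))]}
D={'A':A,'B':B}
def pj(c,p,e,w):
    T=c["T"];M=np.linalg.inv(T)@c["Tw"]; M=M.copy(); M[:3,3]+=e; M[:3,:3]=M[:3,:3]@R.from_rotvec([w[0],w[1],w[2]]).as_matrix(); C=T@M
    K=c["intrinsics"]; q=C[:3,:3].T@(p-C[:3,3]); return np.array([K[0][2]+K[0][0]*q[0]/-q[2],K[1][2]-K[1][1]*q[1]/-q[2]])
def res(v,full=False):
    x,y,yaw,b=v[:4];e=v[4:7];w=v[7:10];r=[]
    rt=lambda a,b_:np.array([x+a*np.cos(yaw)-b_*np.sin(yaw),y+a*np.sin(yaw)+b_*np.cos(yaw),44.])
    for n in 'AB':
        for (i,j),uv in bol[n]: r+=list(pj(D[n],rt(i*b,j*b),e,w)-uv)
        for k in range(3):
            a=2*np.pi/3*k; C=rt(66*np.cos(a),66*np.sin(a)); uc=pj(D[n],C,e,w)
            poly=np.array([pj(D[n],C+13.75*np.array([np.cos(t),np.sin(t),0]),e,w) for t in np.linspace(0,2*np.pi,73)])
            for (pu,pv) in E[n][k]:
                o=O[n][k]; p=np.array([o[0]-24+(pu+.5)/5.5-.5,o[1]-24+(pv+.5)/5.5-.5])
                ang=np.arctan2(*(poly-uc)[:,::-1].T); rr=np.linalg.norm(poly-uc,axis=1); ix=np.argsort(ang)
                th=np.arctan2(*(p-uc)[::-1]); r.append(np.linalg.norm(p-uc)-np.interp(th,ang[ix],rr[ix],period=2*np.pi))
    r=np.array(r)
    return np.r_[r,np.array(e)*0.05,np.array(w)*40]
if __name__=="__main__":
    s=least_squares(res,[566.5,-6.3,.302,85,0,0,0,0,0,0],loss="soft_l1",f_scale=.5)
    print(np.round(s.x,3),np.degrees(s.x[2]),"rms",np.sqrt(np.mean(s.fun[:-6]**2)))
    for k in range(3):
        a=s.x[2]+2*np.pi/3*k; print(k+1,np.round([s.x[0]+66*np.cos(a),s.x[1]+66*np.sin(a)],2))
    np.save("fit.npy",s.x)
E
python3 fit.py
```

```text
[ 5.66972e+02 -6.05900e+00  3.02000e-01  8.44590e+01 -6.36000e-01
  4.80000e-01  2.44000e-01 -1.00000e-03 -2.00000e-03 -0.00000e+00] 17.325809685372057 rms 0.4231379475845036
1 [629.98  13.6 ]
2 [518.45  38.68]
3 [552.49 -70.45]
```

```bash
python3 - <<'E'
from h import *
import pickle
from fit import R
v=np.load("fit.npy"); c=pickle.load(open("w15.pkl","rb"))
M=np.linalg.inv(c["T"])@c["Tw"]; M[:3,3]+=v[4:7]; M[:3,:3]=M[:3,:3]@R.from_rotvec(v[7:10]).as_matrix()
K=c["intrinsics"]
def pj(q): q=M[:3,:3].T@(np.array(q,float)-M[:3,3]); return np.round([K[0][2]+K[0][0]*q[0]/-q[2],K[1][2]-K[1][1]*q[1]/-q[2]],1)
for h in (26,30,34):
  for z in (0,-1):
    t=np.linspace(0,2*np.pi,200)
    top=np.array([pj([11*np.cos(a),h-38,z+11*np.sin(a)]) for a in t]); fl=np.array([pj([21*np.cos(a),h,z+21*np.sin(a)]) for a in t]); fb=np.array([pj([21*np.cos(a),h+8,z+21*np.sin(a)]) for a in t])
    print(h,z,"top u",top[:,0].min(),top[:,0].max(),"v",top[:,1].min(),top[:,1].max(),"flange u",fl[:,0].min(),fl[:,0].max(),"vmin",fl[:,1].min(),fb[:,1].min())
crop({"img":np.clip(c["img"].astype(float)*1.8,0,255).astype(np.uint8)},(215,190,345,340),"w15d",5)
E
```

```text
26 0 top u 252.4 309.6 v 268.4 319.6 flange u 238.0 322.8 vmin 214.3 209.8
26 -1 top u 252.5 309.5 v 270.8 321.8 flange u 238.0 322.7 vmin 216.4 211.8
30 0 top u 253.2 308.6 v 263.9 313.8 flange u 238.9 321.8 vmin 212.0 207.7
30 -1 top u 253.2 308.6 v 266.2 315.9 flange u 239.0 321.7 vmin 214.0 209.6
34 0 top u 253.9 307.8 v 259.6 308.3 flange u 239.8 320.8 vmin 209.8 205.7
34 -1 top u 253.9 307.7 v 261.9 310.4 flange u 239.8 320.7 vmin 211.8 207.6
```

View pics/w15d.png

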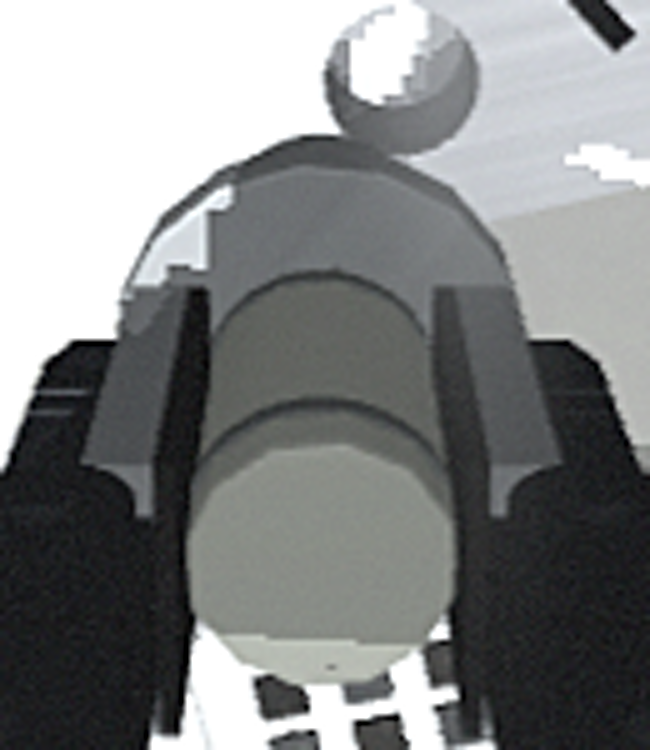

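```bash
python3 - <<'E'
from h import *
import pickle
from fit import R
v=np.load("fit.npy"); c=pickle.load(open("w15.pkl","rb"))
for tag,f in(("nominal",0),("fit",1)):
    M=np.linalg.inv(c["T"])@c["Tw"]; M[:3,3]+=f*v[4:7]; M[:3,:3]=M[:3,:3]@R.from_rotvec(f*v[7:10]).as_matrix()
    K=c["intrinsics"]
    def pj(q): q=M[:3,:3].T@(np.array(q,float)-M[:3,3]); return np.round([K[0][2]+K[0][0]*q[0]/-q[2],K[1][2]-K[1][1]*q[1]/-q[2]],1)
    print(tag,"tip far",pj([-10.3,17,11]),"tip near",pj([-10.3,17,-11]),"tip far h9",pj([-10.3,9,11]))
    # solve neck pose from top circle + flange edges
    from scipy.optimize import least_squares
    t=np.linspace(0,2*np.pi,200)
    def q(p):
        x,h,z,tz=p
        def P(r,y): return np.array([pj([x+r*np.cos(a),y,z+r*np.sin(a)+tz*(y-h)]) for a in t])
        top,fl,fb=P(11,h-38),P(21,h),P(21,h+8)
        return [top[:,0].min()-252.6,top[:,0].max()-306,top[:,1].min()-278.8,top[:,1].max()-327,fl[:,1].min()-223.6,fb[:,1].min()-216.8]
    s=least_squares(q,[0,26,0,0],diff_step=1e-2); print(np.round(s.x,3),np.round(s.fun,1))
E
```

```text
nominal tip far [257.5 240. ] tip near [258.3 283.1] tip far h9 [256.4 246.5]
[ 0.    18.484  0.     0.   ] [-2.7  4.2 -2.1  3.3 -5.2 -3.3]
fit tip far [258.2 240.7] tip near [258.9 283.9] tip far h9 [257.1 247.3]
[ 0.    19.297  0.     0.   ] [-1.6  5.2 -2.1  3.1 -5.1 -3.2]
```

```bash
python3 - <<'E'
from h import *
import pickle
from fit import R
from scipy.optimize import least_squares
v=np.load("fit.npy"); c=pickle.load(open("w15.pkl","rb"))
M=np.linalg.inv(c["T"])@c["Tw"]; M[:3,3]+=v[4:7]; M[:3,:3]=M[:3,:3]@R.from_rotvec(v[7:10]).as_matrix()
K=c["intrinsics"]
def pj(q): q=M[:3,:3].T@(np.array(q,float)-M[:3,3]); return np.array([K[0][2]+K[0][0]*q[0]/-q[2],K[1][2]-K[1][1]*q[1]/-q[2]])
t=np.linspace(0,2*np.pi,200)
def q(p,rt=11.):
    x,h,z,tz=np.array(p)-10
    def P(r,y): return np.array([pj([x+r*np.cos(a),y,z+r*np.sin(a)+tz*(y-h)]) for a in t])
    top,fl,fb=P(rt,h-38),P(21,h),P(21,h+8)
    return [top[:,0].min()-252.6,top[:,0].max()-306,top[:,1].min()-278.8,top[:,1].max()-327,fl[:,1].min()-223.6,fb[:,1].min()-216.8]
for rt in(11,10.7):
    s=least_squares(q,[10,36,10,10],diff_step=1e-4,args=(rt,)); print(np.round(s.x-10,3),np.round(s.fun,1))
    s=least_squares(lambda p:q([*p,10],rt),[10,36,10],diff_step=1e-4); print(np.round(s.x-10,3),np.round(s.fun,1))
    s=least_squares(lambda p:q([p[0],36,p[1],10],rt),[10,10],diff_step=1e-4); print(np.round(s.x-10,3),np.round(s.fun,1))
E
```

```text
[-0.628 32.498 -6.325  0.039] [-0.1  0.1  0.3 -0.2 -0.8  0.7]
[-0.64  28.824 -5.364] [-1.   1.  -0.9  0.  -0.4  1.6]
[-0.649 -4.009] [-1.6  1.6 -0.7  1.4 -1.3  0.7]
[-6.3900e-01  2.9247e+01 -5.2100e+00  1.6000e-02] [-0.1  0.1  0.4 -0.2 -1.   0.8]
[-0.644 27.69  -4.8  ] [-0.5  0.5 -0.2 -0.1 -0.8  1.2]
[-0.649 -3.988] [-0.9  0.9 -0.   0.7 -1.3  0.6]
```

Two-yaw fit: head axis (567.0, −6.1), yaw 17.3°, sockets at (630.0,13.6), (518.5,38.7) and (552.5,−70.5), with rms 0.4 px. Along tool z the cartridge's offset in hand is uncertain (−0.5 to −4 mm), so I'll do a light-force search along that axis over socket 1.

```bash
python3 - <<'E'
from h import *
st();goto([630.0,14.0,115])
E
```

```text
t 24.47 tcp [620.6   0.9 199.9] x [-0.062  0.998 -0.009] y [ 0.006 -0.008 -1.   ] j [-0.18  0.56  1.26 -0.01  1.32 -1.82] F [-0.2  0.2 -1. ] g 0.24
offset m [ 0.0132  0.0849 -0.0097] tcp [620.6   0.9 199.9]
```

Request:
{"name": "jog_arm", "arguments": {"targets": [{"offset":[0.0132,0.005,-0.0097],"yaw":0},{"offset":[0.0132,0.025,-0.0097],"yaw":0},{"offset":[0.0132,0.045,-0.0097],"yaw":0},{"offset":[0.0132,0.065,-0.0097],"yaw":0},{"offset":[0.0132,0.078,-0.0097],"yaw":0},{"offset":[0.0132,0.085,-0.0097],"yaw":0},{"offset":[0.0132,0.085,-0.0097],"yaw":0},{"offset":[0.0132,0.085,-0.0097],"yaw":0},{"offset":[0.0132,0.085,-0.0097],"yaw":0},{"offset":[0.0132,0.085,-0.0097],"yaw":0}]}}

```text
time_s: 25.3
eef_pos: [630.4, 13.9, 116.0]
ee_rot: [0.48, -0.488, -0.515, 0.516]
force: [1.0, 0.4, -1.2]
grip_width: 0.241
```

```bash
python3 - <<'E'
from h import *
st();c=cap("wrist");c["img"]=np.clip(c["img"].astype(float)*1.5,0,255).astype(np.uint8);crop(c,(180,150,380,340),"w16",3.5);s=cap("side");crop(s,(220,160,340,260),"s16",6);goto([629.7,14.0,108])
E
```

```text
t 25.3 tcp [630.4  13.9 116. ] x [-0.062  0.998 -0.009] y [ 0.008 -0.009 -1.   ] j [-0.16  0.66  1.32 -0.01  1.15 -1.79] F [ 1.   0.4 -1.2] g 0.241
offset m [0.0002 0.0077 0.0006] tcp [630.3  13.9 115.7]
```

View pics/w16.png

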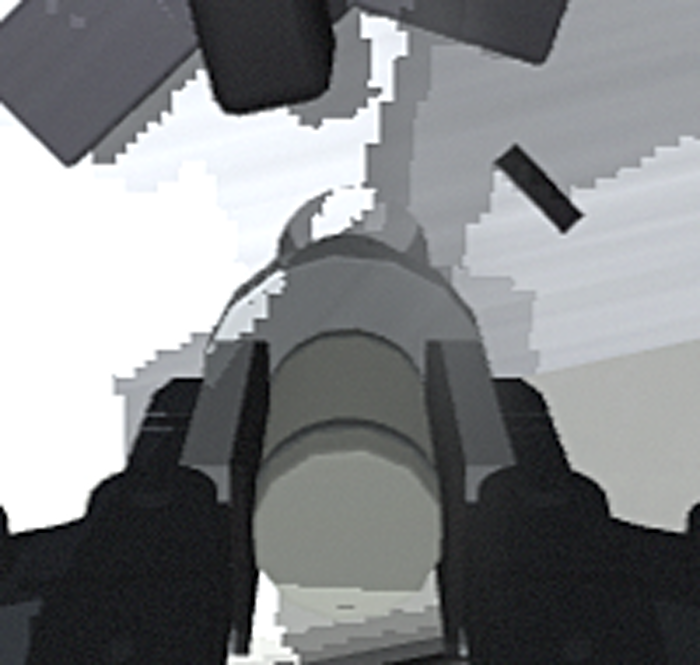

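View pics/s16.png

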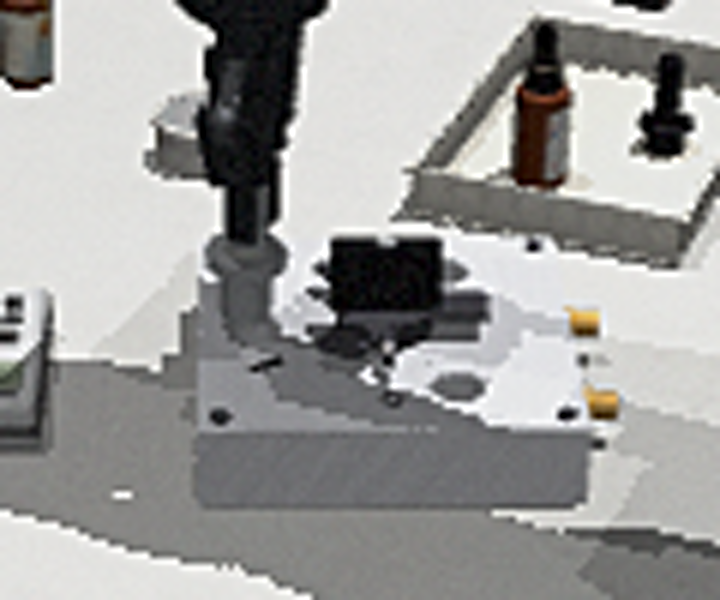

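```bash
python3 - <<'E'
from h import *
c=cap("wrist"); T=toolT()
for uv in [(180+352/3.5,150+186/3.5)]:
    p=ray(c,uv,44); print(np.round(p,1), np.round(T[:3,:3].T@(p-T[:3,3]),2))
for uv in [(180+281/3.5,150+245/3.5),(180+426/3.5,150+245/3.5)]:
    p=ray(c,uv,44); print(np.round(p,1), np.round(T[:3,:3].T@(p-T[:3,3]),2))
st()
E
```

```text
[616.2  13.   44. ] [ 0.58 71.38 14.38]
[628.   1.  44.] [-12.11  71.56   3.43]
[626.3  26.9  44. ] [13.82 71.33  3.5 ]
t 25.45 tcp [630.2  13.9 115.5] x [-0.062  0.998 -0.009] y [ 0.007 -0.008 -1.   ] j [-0.16  0.66  1.32 -0.01  1.15 -1.79] F [ 0.2 -0.3 -0.6] g 0.244
```

Request:
{"name": "jog_arm", "arguments": {"targets": [{"offset":[0.0005,0.003,0.0],"yaw":0},{"offset":[0.0005,0.005,0.0],"yaw":0},{"offset":[0.0005,0.006,0.0],"yaw":0},{"offset":[0.0005,0.007,0.0],"yaw":0},{"offset":[0.0005,0.008,0.0],"yaw":0},{"offset":[0.0005,0.009,0.0],"yaw":0},{"offset":[0.0005,0.009,0.0],"yaw":0},{"offset":[0.0005,0.009,0.0],"yaw":0}]}}

```text
time_s: 26.12
eef_pos: [630.6, 14.3, 107.8]
ee_rot: [0.48, -0.488, -0.515, 0.516]
force: [-2.8, 0.5, 7.3]
grip_width: 0.238
```

Request:
{"name": "jog_arm", "arguments": {"targets": [{"offset":[0,0.0012,0.0005],"yaw":0},{"offset":[0,0.0012,0.001],"yaw":0},{"offset":[0,0.0012,0.0015],"yaw":0},{"offset":[0,0.0015,0.002],"yaw":0},{"offset":[0,0.0015,0.0025],"yaw":0},{"offset":[0,0.0015,0.003],"yaw":0}]}}

```text
time_s: 26.62
eef_pos: [628.9, 14.1, 107.6]
ee_rot: [-0.479, 0.49, 0.516, -0.515]
force: [1.8, 1.3, 5.7]
grip_width: 0.242
```

Request:
{"name": "jog_arm", "arguments": {"targets": [{"offset":[0,0.0012,0.001],"yaw":0},{"offset":[0,0.0015,0.0015],"yaw":0},{"offset":[0,0.0015,0.002],"yaw":0},{"offset":[0,0.0015,0.0025],"yaw":0},{"offset":[0,0.0015,0.003],"yaw":0},{"offset":[0,0.0015,0.0035],"yaw":0}]}}

```text
time_s: 27.12
eef_pos: [626.7, 13.7, 107.5]
ee_rot: [-0.477, 0.491, 0.517, -0.514]
force: [3.0, 0.5, 5.2]
grip_width: 0.245
```

Request:
{"name": "jog_arm", "arguments": {"targets": [{"offset":[0,0.0012,0.001],"yaw":0},{"offset":[0,0.0015,0.0015],"yaw":0},{"offset":[0,0.0015,0.002],"yaw":0},{"offset":[0,0.0015,0.0025],"yaw":0},{"offset":[0,0.0015,0.003],"yaw":0}]}}

```text
time_s: 27.53
eef_pos: [625.1, 13.4, 107.3]
ee_rot: [-0.476, 0.492, 0.518, -0.513]
force: [2.4, 0.9, 4.7]
grip_width: 0.241
```

```bash
python3 - <<'E'
from h import *
st();c=cap("wrist");c["img"]=np.clip(c["img"].astype(float)*1.5,0,255).astype(np.uint8);crop(c,(180,150,380,340),"w17",3.5)
E
```

```text
t 27.53 tcp [625.1  13.4 107.3] x [-0.062  0.998 -0.011] y [ 0.022 -0.01  -1.   ] j [-0.16  0.65  1.36 -0.01  1.11 -1.79] F [2.4 0.9 4.7] g 0.241
```

View pics/w17.png

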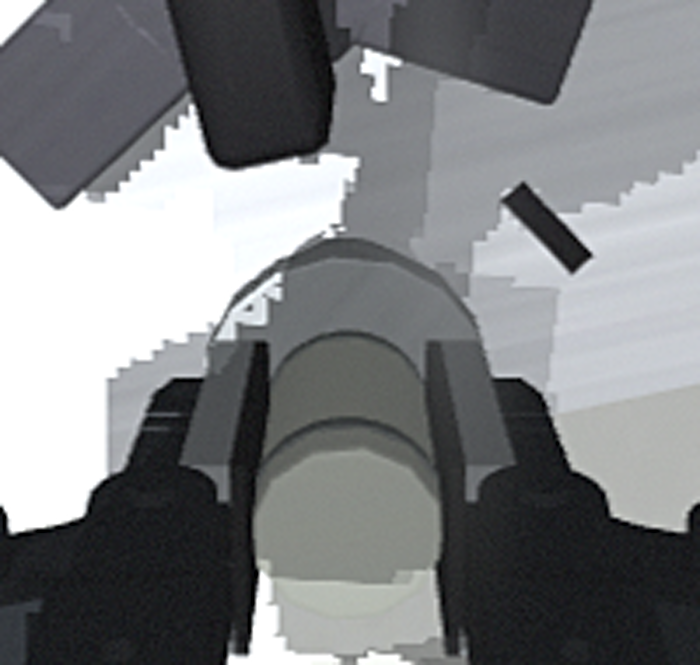

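No drop on the first pass, and the tilt crept to 0.02 from friction. Sliding back the other way with the cross axis shifted.

Request:
{"name": "jog_arm", "arguments": {"targets": [{"offset":[0.0012,-0.001,0],"yaw":0},{"offset":[0.0012,-0.0005,0],"yaw":0},{"offset":[0.0012,0.001,-0.0005],"yaw":0},{"offset":[0.0012,0.0012,-0.001],"yaw":0},{"offset":[0.0012,0.0015,-0.0015],"yaw":0},{"offset":[0.0012,0.0015,-0.002],"yaw":0},{"offset":[0.0012,0.0015,-0.0025],"yaw":0}]}}

```text
time_s: 28.17
eef_pos: [626.5, 14.8, 105.2]
ee_rot: [-0.477, 0.491, 0.517, -0.513]
force: [-6.7, -1.4, 1.0]
grip_width: 0.248
```

Request:
{"name": "jog_arm", "arguments": {"targets": [{"offset":[0,0.0015,-0.001],"yaw":0},{"offset":[0,0.0015,-0.0015],"yaw":0},{"offset":[0,0.0015,-0.002],"yaw":0},{"offset":[0,0.0015,-0.0025],"yaw":0}]}}

```text
time_s: 28.5
eef_pos: [627.9, 14.9, 103.3]
ee_rot: [-0.478, 0.49, 0.516, -0.514]
force: [-6.4, -0.3, 1.4]
grip_width: 0.24
```

```bash
python3 - <<'E'
from h import *
st()
E
```

```text
t 28.5 tcp [627.9  14.9 103.3] x [-0.062  0.998 -0.011] y [ 0.015 -0.01  -1.   ] j [-0.16  0.67  1.35 -0.01  1.11 -1.79] F [-6.4 -0.3  1.4] g 0.24
```

It dropped into the mouth (z falling, lateral reaction only). Pushing down.

Request:
{"name": "jog_arm", "arguments": {"targets": [{"offset":[0,0.002,0.0005],"yaw":0},{"offset":[0,0.004,0.0005],"yaw":0},{"offset":[0,0.006,0.0005],"yaw":0},{"offset":[0,0.008,0.0005],"yaw":0},{"offset":[0,0.01,0.0005],"yaw":0},{"offset":[0,0.01,0.0005],"yaw":0}]}}

```text
time_s: 29.0
eef_pos: [627.3, 14.7, 92.7]
ee_rot: [-0.478, 0.49, 0.516, -0.515]
force: [-3.5, -1.3, -2.4]
grip_width: 0.242
```

```bash
python3 - <<'E'
from h import *
st()
E
```

```text
t 29.0 tcp [627.3  14.7  92.7] x [-0.062  0.998 -0.011] y [ 0.014 -0.01  -1.   ] j [-0.16  0.68  1.36 -0.01  1.09 -1.79] F [-3.5 -1.3 -2.4] g 0.242
```

Request:
{"name": "jog_arm", "arguments": {"targets": [{"offset":[0,0.003,0.0005],"yaw":0},{"offset":[0,0.006,0.0005],"yaw":0},{"offset":[0,0.009,0.0006],"yaw":0},{"offset":[0,0.011,0.0007],"yaw":0},{"offset":[0,0.013,0.0007],"yaw":0},{"offset":[0,0.0145,0.0007],"yaw":0},{"offset":[0,0.016,0.0007],"yaw":0},{"offset":[0,0.0175,0.0007],"yaw":0},{"offset":[0,0.0175,0.0007],"yaw":0}]}}

```text
time_s: 29.75
eef_pos: [627.3, 14.4, 78.0]
ee_rot: [-0.478, 0.491, 0.517, -0.514]
force: [-11.1, 0.0, 20.5]
grip_width: 0.234
```

```bash
python3 - <<'E'
from h import *
st()
E
```

```text
t 29.75 tcp [627.3  14.4  78. ] x [-0.063  0.998 -0.011] y [ 0.016 -0.01  -1.   ] j [-0.16  0.69  1.37 -0.01  1.06 -1.79] F [-11.1   0.   20.5] g 0.234
```

Request:
{"name": "jog_arm", "arguments": {"targets": [{"offset":[0,0.001,0.0005],"yaw":0},{"offset":[0,0.003,0.0008],"yaw":0},{"offset":[0,0.004,0.0008],"yaw":0},{"offset":[0,0.004,0.0008],"yaw":0}]}}

```text
time_s: 30.08
eef_pos: [627.3, 14.3, 77.9]
ee_rot: [-0.477, 0.491, 0.517, -0.514]
force: [-14.9, -0.0, 28.8]
grip_width: 0.237
```

Request:
{"name": "jog_arm", "arguments": {"targets": [{"offset":[0,0,0],"yaw":0},{"offset":[0,0,0],"yaw":0},{"offset":[0,-0.0005,0],"yaw":0},{"offset":[0,-0.0005,0],"yaw":0},{"offset":[0,-0.0005,0],"yaw":0},{"offset":[0,-0.01,0],"yaw":0},{"offset":[0,-0.03,0],"yaw":0},{"offset":[0,-0.06,0],"yaw":0},{"offset":[0,-0.09,0],"yaw":0},{"offset":[0,-0.11,0],"yaw":0},{"offset":[0,-0.11,0],"yaw":0},{"offset":[0,-0.11,0],"yaw":0}], "fingers": 0.035}}

```text
time_s: 31.08
eef_pos: [625.6, 15.5, 189.2]
ee_rot: [-0.476, 0.492, 0.518, -0.513]
force: [-1.0, -0.4, -0.6]
grip_width: 0.408
```

```bash
python3 - <<'E'
from h import *
st();c=cap("wrist","w18");s=cap("side");crop(s,(190,150,380,345),"s18",3);st()
E
```

```text
t 31.08 tcp [625.6  15.5 189.2] x [-0.063  0.998 -0.012] y [ 0.021 -0.011 -1.   ] j [-0.16  0.57  1.27 -0.01  1.28 -1.79] F [-1.  -0.4 -0.6] g 0.408
t 31.18 tcp [624.8  15.6 186.9] x [-0.063  0.998 -0.012] y [ 0.017 -0.01  -1.   ] j [-0.16  0.57  1.27 -0.01  1.28 -1.79] F [-0.2 -0.4  0.1] g 0.404
```

View pics/w18.png

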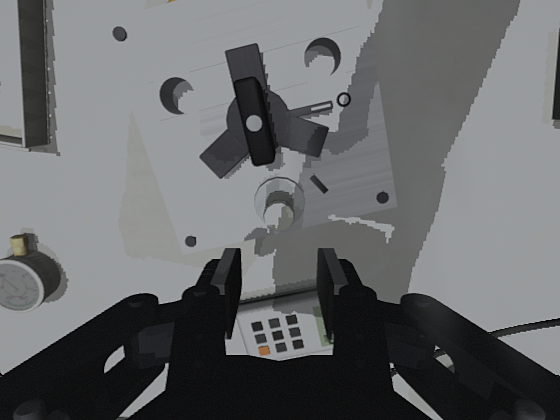

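View pics/s18.png

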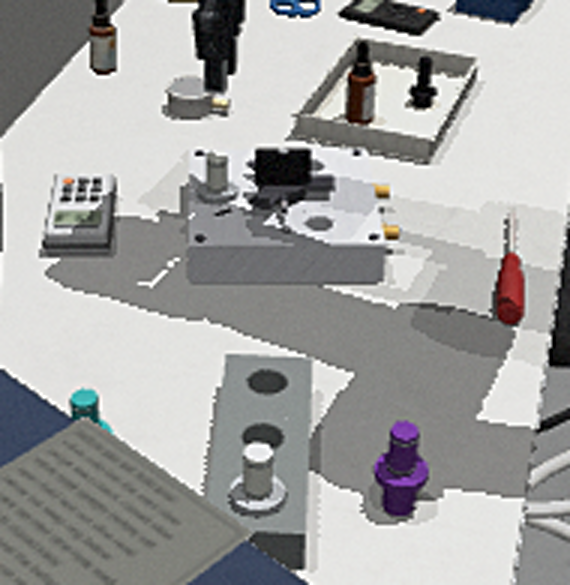

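Cartridge 1 is seated in socket 1 (flange (279,200) flat on the block). Back to the rack for the second one.

```bash
python3 - <<'E'
from h import *
st();goto([480,410,230]);
E
```

```text
t 31.18 tcp [624.8  15.6 186.9] x [-0.063  0.998 -0.012] y [ 0.017 -0.01  -1.   ] j [-0.16  0.57  1.27 -0.01  1.28 -1.79] F [-0.2 -0.4  0.1] g 0.404
offset m [ 0.4022 -0.0496  0.119 ] tcp [624.8  15.6 186.9]
```

Request:
{"name": "jog_arm", "arguments": {"targets": [{"offset":[0.02,-0.01,0.006],"yaw":0},{"offset":[0.055,-0.02,0.016],"yaw":0},{"offset":[0.09,-0.03,0.026],"yaw":0},{"offset":[0.125,-0.04,0.037],"yaw":0},{"offset":[0.16,-0.05,0.047],"yaw":0},{"offset":[0.195,-0.05,0.058],"yaw":0},{"offset":[0.23,-0.05,0.068],"yaw":0},{"offset":[0.265,-0.05,0.078],"yaw":0},{"offset":[0.3,-0.05,0.089],"yaw":0},{"offset":[0.335,-0.05,0.099],"yaw":0},{"offset":[0.37,-0.05,0.109],"yaw":0},{"offset":[0.4,-0.05,0.119],"yaw":0}]}}

```text
time_s: 32.18
eef_pos: [478.8, 409.7, 228.8]
ee_rot: [-0.477, 0.49, 0.516, -0.515]
force: [0.9, 0.7, 0.2]
grip_width: 0.414
```

Request:
{"name": "jog_arm", "arguments": {"targets": [{"offset":[0.002,0,0],"yaw":-0.07},{"offset":[0.002,0,0],"yaw":-0.14},{"offset":[0.002,0,0],"yaw":-0.14},{"offset":[0.002,0.0,0],"yaw":-0.14},{"offset":[0.002,0,0],"yaw":-0.14},{"offset":[0.002,0.01,0],"yaw":-0.14},{"offset":[0.002,0.03,0],"yaw":-0.14}]}}

```text
time_s: 32.77
eef_pos: [480.0, 411.4, 200.0]
ee_rot: [-0.44, 0.454, 0.549, -0.546]
force: [1.1, 0.4, 0.1]
grip_width: 0.408
```

Request:
{"name": "jog_arm", "arguments": {"targets": [{"offset":[0,0,0],"yaw":0},{"offset":[0,0,0],"yaw":0},{"offset":[0,0,0],"yaw":0},{"offset":[0,0,0],"yaw":0},{"offset":[0,0,0],"yaw":0}]}}

```text
time_s: 33.18
eef_pos: [480.3, 411.5, 200.9]
ee_rot: [-0.44, 0.454, 0.55, -0.546]
force: [-0.1, -0.0, 0.3]
grip_width: 0.408
```

```bash
python3 - <<'E'
from h import *
st();c=cap("wrist","w19");st()
E
```

```text
t 33.18 tcp [480.3 411.5 200.9] x [-0.2    0.98  -0.012] y [ 0.019 -0.009 -1.   ] j [ 0.53  0.58  1.22 -0.02  1.33 -1.24] F [-0.1 -0.   0.3] g 0.408
t 33.23 tcp [480.2 411.5 200.7] x [-0.2    0.98  -0.012] y [ 0.019 -0.009 -1.   ] j [ 0.53  0.58  1.22 -0.02  1.33 -1.24] F [ 0.3 -0.6 -1. ] g 0.412
```

View pics/w19.png

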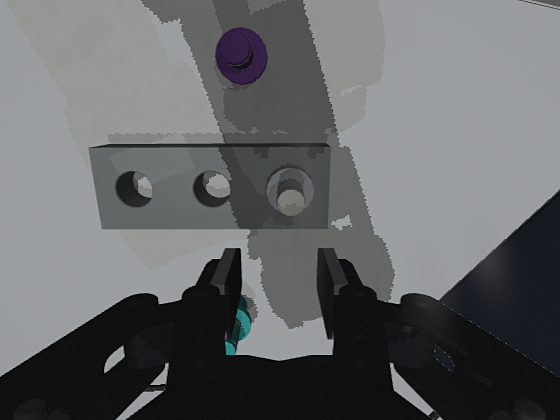

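```bash
python3 - <<'E'
from h import *
st();c=cap("wrist");crop(c,(240,140,340,240),"w19c",6)
E
```

```text
t 33.23 tcp [480.2 411.5 200.7] x [-0.2    0.98  -0.012] y [ 0.019 -0.009 -1.   ] j [ 0.53  0.58  1.22 -0.02  1.33 -1.24] F [ 0.3 -0.6 -1. ] g 0.412
```

View pics/w19c.png

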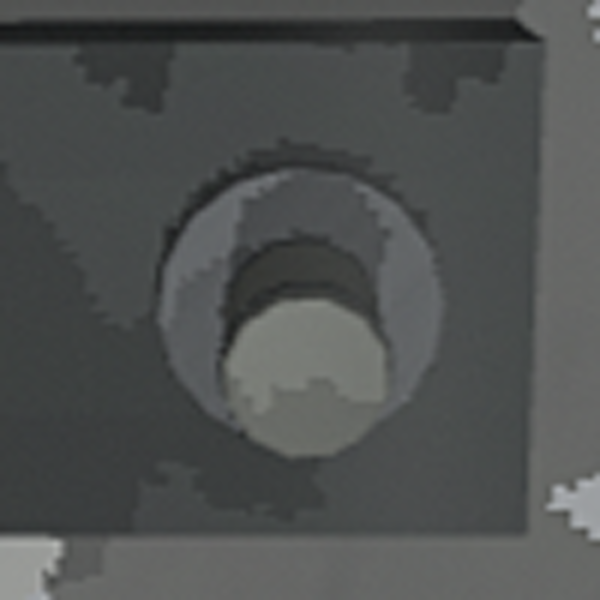

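```bash
python3 - <<'E'
from h import *
c=cap("wrist"); a=ray(c,(290.9,202.9),82);b=ray(c,(290.1,189.6),44);print(np.round(a,1),np.round(b,1))
p=(a+b)/2; print(p); goto([p[0],p[1],70])
E
```

```text
[478.1 418.2  82. ] [476.5 418.   44. ]
[477.29849196 418.11392902  63.        ]
offset m [0.0087 0.1303 0.0035] tcp [480.1 411.4 200.4]
```

Request:
{"name": "jog_arm", "arguments": {"targets": [{"offset":[0.0087,0.01,0.0029],"yaw":0},{"offset":[0.0087,0.035,0.0029],"yaw":0},{"offset":[0.0087,0.06,0.0029],"yaw":0},{"offset":[0.0087,0.085,0.0029],"yaw":0},{"offset":[0.0087,0.105,0.0029],"yaw":0},{"offset":[0.0087,0.12,0.0029],"yaw":0},{"offset":[0.0087,0.128,0.0029],"yaw":0},{"offset":[0.0087,0.1303,0.0029],"yaw":0},{"offset":[0.0087,0.1303,0.0029],"yaw":0},{"offset":[0.0087,0.1303,0.0029],"yaw":0},{"offset":[0.0087,0.1303,0.0029],"yaw":0}]}}

```text
time_s: 34.25
eef_pos: [478.3, 418.6, 71.1]
ee_rot: [-0.44, 0.454, 0.55, -0.545]
force: [-0.2, -0.3, -0.1]
grip_width: 0.414
```

```bash
python3 - <<'E'
from h import *
st();c=cap("wrist","w20");st()
E
```

```text
t 34.25 tcp [478.3 418.6  71.1] x [-0.2    0.98  -0.012] y [ 0.02  -0.008 -1.   ] j [ 0.54  0.72  1.34 -0.02  1.07 -1.22] F [-0.2 -0.3 -0.1] g 0.414
t 34.3 tcp [478.3 418.5  71. ] x [-0.2    0.98  -0.012] y [ 0.02  -0.008 -1.   ] j [ 0.54  0.72  1.34 -0.02  1.07 -1.22] F [ 0.   0.9 -0.4] g 0.409
```

View pics/w20.png

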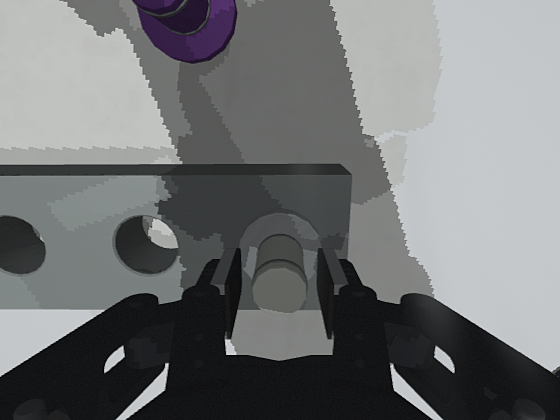

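```bash
python3 - <<'E'
import cv2,numpy as np
a=cv2.imread("pics/w20.png")[190:340,215:345]; b=cv2.imread("pics/w11.png")[190:340,215:345]
o=np.hstack([a,b]); o=np.clip(o.astype(float)*2,0,255).astype(np.uint8)
cv2.imwrite("pics/cmp2.png",cv2.resize(o,None,fx=3,fy=3,interpolation=cv2.INTER_CUBIC))
E
```

```text
(no output)
```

View pics/cmp2.png

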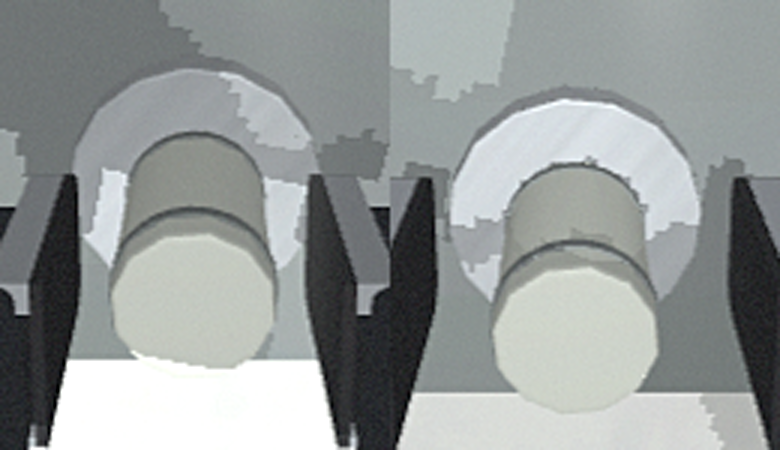

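Request:
{"name": "jog_arm", "arguments": {"targets": [{"offset":[0,0,0.0022],"yaw":0},{"offset":[0,0,0.0022],"yaw":0},{"offset":[0,0,0.0022],"yaw":0}]}}

```text
time_s: 34.55
eef_pos: [476.1, 418.2, 71.4]
ee_rot: [-0.44, 0.454, 0.55, -0.545]
force: [-0.2, -0.1, -0.6]
grip_width: 0.409
```

Request:
{"name": "jog_arm", "arguments": {"targets": [{"offset":[0,0,0],"yaw":0},{"offset":[0,0,0],"yaw":0},{"offset":[0,0,0],"yaw":0},{"offset":[0,0,0],"yaw":0},{"offset":[0,0,0],"yaw":0},{"offset":[0,0,0],"yaw":0}], "fingers": 0.01, "grip_force": 50}}

```text
time_s: 35.05
eef_pos: [476.2, 418.3, 71.8]
ee_rot: [-0.44, 0.455, 0.551, -0.545]
force: [-1.6, -0.4, 5.6]
grip_width: 0.238
```

```bash
python3 - <<'E'
from h import *
st();c=cap("wrist","w21");st()
E
```

```text
t 35.05 tcp [476.2 418.3  71.8] x [-0.2    0.98  -0.011] y [ 0.021 -0.007 -1.   ] j [ 0.54  0.72  1.35 -0.02  1.06 -1.22] F [-1.6 -0.4  5.6] g 0.238
t 35.1 tcp [476.2 418.3  71.8] x [-0.2    0.98  -0.011] y [ 0.021 -0.007 -1.   ] j [ 0.54  0.72  1.35 -0.02  1.06 -1.22] F [-1.5 -0.3  6.1] g 0.237
```

Request:
{"name": "jog_arm", "arguments": {"targets": [{"offset":[0,-0.005,0],"yaw":0},{"offset":[0,-0.02,0],"yaw":0},{"offset":[0,-0.04,0],"yaw":0},{"offset":[0,-0.06,0],"yaw":0},{"offset":[0,-0.08,0],"yaw":0},{"offset":[0,-0.1,0],"yaw":0},{"offset":[0,-0.115,0],"yaw":0},{"offset":[0,-0.12,0],"yaw":0},{"offset":[0,-0.12,0],"yaw":0},{"offset":[0,-0.12,0],"yaw":0},{"offset":[0,-0.12,0],"yaw":0}]}}

```text
time_s: 36.02
eef_pos: [473.3, 418.9, 190.2]
ee_rot: [-0.44, 0.454, 0.55, -0.546]
force: [0.3, 1.2, -1.8]
grip_width: 0.242
```

```bash
python3 - <<'E'
from h import *
st();c=cap("wrist","w22");st();goto([530,100,190]);goto([518.45,38.68,180])
E
```

```text
t 36.02 tcp [473.3 418.9 190.2] x [-0.2    0.98  -0.012] y [ 0.019 -0.009 -1.   ] j [ 0.55  0.59  1.23 -0.02  1.31 -1.22] F [ 0.3  1.2 -1.8] g 0.242
t 36.07 tcp [473.3 418.9 190.3] x [-0.2    0.98  -0.012] y [ 0.019 -0.009 -1.   ] j [ 0.55  0.59  1.23 -0.02  1.31 -1.22] F [-0.1  0.3 -2.2] g 0.239
offset m [-0.3238  0.0041  0.0084] tcp [473.3 418.9 190.3]
offset m [-0.3814  0.0145  0.0322] tcp [473.3 418.9 190.3]
```

View pics/w22.png

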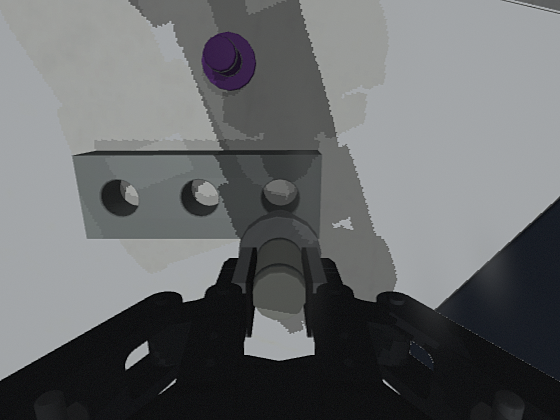

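```bash
python3 - <<'E'
from h import *
c=cap("wrist");c["img"]=np.clip(c["img"].astype(float)*1.8,0,255).astype(np.uint8);crop(c,(215,190,345,340),"w22d",5)
E
```

```text
(no output)
```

View pics/w22d.png

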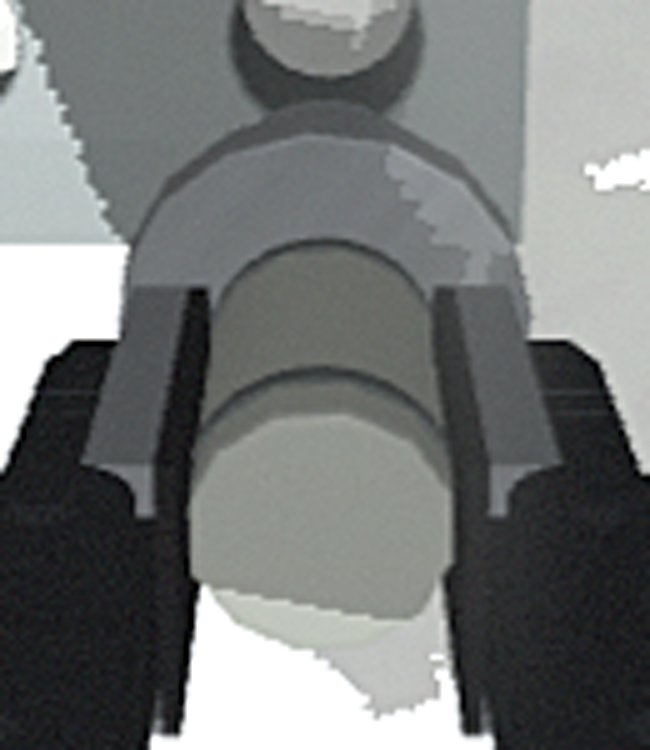

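Request:
{"name": "jog_arm", "arguments": {"targets": [{"offset":[-0.02,0.0,0.001],"yaw":0.08},{"offset":[-0.05,0.0,0.003],"yaw":0.16},{"offset":[-0.08,0.0,0.005],"yaw":0.24},{"offset":[-0.11,0.0,0.007],"yaw":0.32},{"offset":[-0.14,0.0,0.009],"yaw":0.4},{"offset":[-0.17,0.0,0.011],"yaw":0.48},{"offset":[-0.2,0.0,0.014],"yaw":0.56},{"offset":[-0.23,0.0,0.017],"yaw":0.64},{"offset":[-0.26,0.0,0.02],"yaw":0.72},{"offset":[-0.29,0.0,0.023],"yaw":0.8},{"offset":[-0.32,0.0,0.026],"yaw":0.88},{"offset":[-0.35,0.005,0.029],"yaw":0.95}]}}

```text
time_s: 37.12
eef_pos: [515.3, 68.8, 189.6]
ee_rot: [-0.643, 0.654, 0.287, -0.276]
force: [0.4, -0.3, -1.3]
grip_width: 0.243
```

Request:
{"name": "jog_arm", "arguments": {"targets": [{"offset":[0,0,0],"yaw":0},{"offset":[0,0,0],"yaw":0},{"offset":[0,0,0],"yaw":0},{"offset":[0,0,0],"yaw":0}]}}

```text
time_s: 37.45
eef_pos: [515.2, 69.7, 189.5]
ee_rot: [-0.643, 0.654, 0.287, -0.277]
force: [-0.6, 0.3, -0.7]
grip_width: 0.24
```

```bash
python3 - <<'E'
from h import *
st();c=cap("wrist","w23");goto([519.4,37.9,116])
E
```

```text
t 37.45 tcp [515.2  69.7 189.5] x [0.682 0.731 0.008] y [ 0.02  -0.008 -1.   ] j [-0.09  0.35  1.61 -0.01  1.16 -0.91] F [-0.6  0.3 -0.7] g 0.24
offset m [-0.021   0.0739 -0.0233] tcp [515.2  69.8 189.5]
```

View pics/w23.png

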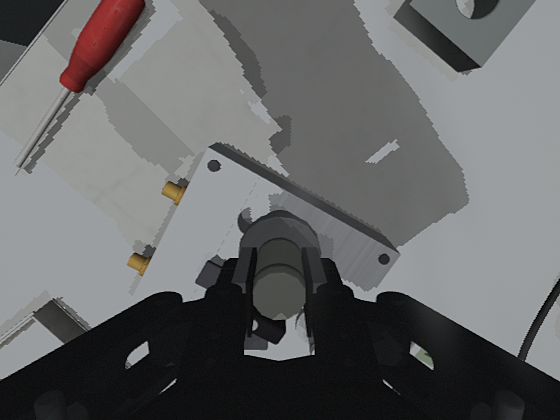

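Request:
{"name": "jog_arm", "arguments": {"targets": [{"offset":[-0.015,0.0,-0.015],"yaw":0},{"offset":[-0.021,0.01,-0.0233],"yaw":0},{"offset":[-0.021,0.03,-0.0233],"yaw":0},{"offset":[-0.021,0.05,-0.0233],"yaw":0},{"offset":[-0.021,0.065,-0.0233],"yaw":0},{"offset":[-0.021,0.072,-0.0233],"yaw":0},{"offset":[-0.021,0.074,-0.0233],"yaw":0},{"offset":[-0.021,0.074,-0.0233],"yaw":0},{"offset":[-0.021,0.074,-0.0233],"yaw":0},{"offset":[-0.021,0.074,-0.0233],"yaw":0},{"offset":[-0.021,0.074,-0.0233],"yaw":0}]}}

```text
time_s: 38.42
eef_pos: [519.8, 37.9, 116.6]
ee_rot: [-0.643, 0.654, 0.288, -0.276]
force: [-0.8, -0.1, -0.2]
grip_width: 0.238
```

```bash
python3 - <<'E'
from h import *
st();c=cap("wrist");c["img"]=np.clip(c["img"].astype(float)*1.5,0,255).astype(np.uint8);crop(c,(180,150,380,340),"w24",3.5);goto([519.4,37.9,110])
E
```

```text
t 38.42 tcp [519.8  37.9 116.6] x [0.682 0.732 0.008] y [ 0.022 -0.009 -1.   ] j [-0.15  0.44  1.69 -0.01  0.99 -0.97] F [-0.8 -0.1 -0.2] g 0.238
offset m [-0.0002  0.0064  0.0003] tcp [519.7  37.9 116.5]
```

View pics/w24.png

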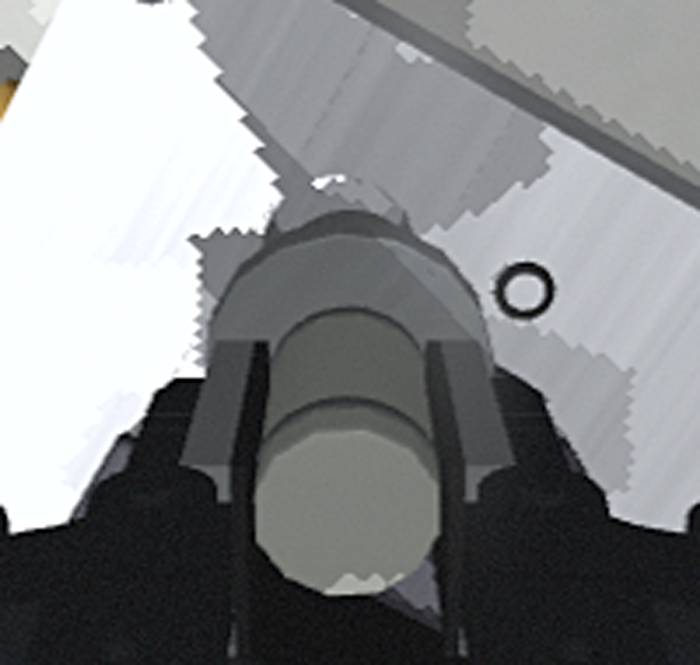

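```bash
python3 - <<'E'
from h import *
st();c=cap("wrist");i=np.clip((c["img"].astype(float)-60)*2.2,0,255).astype(np.uint8)
T=toolT();print(np.round(proj(c,[518.45,38.68,44]),1))
v=np.load("fit.npy")
th=np.linspace(0,2*np.pi,80)
for S,col in (((518.45,38.68),(255,0,0)),):
    pts=np.array([proj(c,[S[0]+13.75*np.cos(t),S[1]+13.75*np.sin(t),44]) for t in th]); print(pts.min(0),pts.max(0))
c["img"]=i;crop(c,(240,185,320,235),"w24d",9)
E
```

```text
t 38.47 tcp [519.7  37.9 116.5] x [0.682 0.732 0.008] y [ 0.021 -0.009 -1.   ] j [-0.15  0.44  1.69 -0.01  0.99 -0.97] F [-0.3 -0.  -1.7] g 0.242
[276.6 220.6]
[254.69546169 199.46696402] [298.41659067 240.9261479 ]
```

View pics/w24d.png

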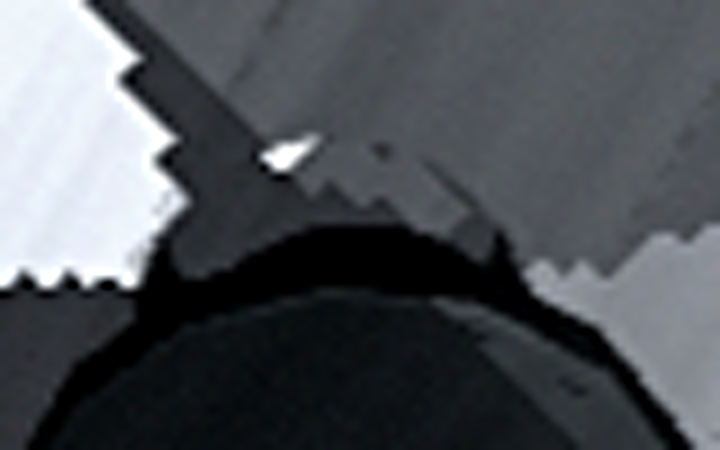

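Visual estimate: shift tool x by about −0.8 mm and z by about +0.3 mm. Probing down there.

Request:
{"name": "jog_arm", "arguments": {"targets": [{"offset":[-0.0008,0.002,0.0003],"yaw":0},{"offset":[-0.0008,0.004,0.0003],"yaw":0},{"offset":[-0.0008,0.005,0.0003],"yaw":0},{"offset":[-0.0008,0.006,0.0003],"yaw":0},{"offset":[-0.0008,0.007,0.0003],"yaw":0},{"offset":[-0.0008,0.008,0.0003],"yaw":0},{"offset":[-0.0008,0.0085,0.0003],"yaw":0},{"offset":[-0.0008,0.0085,0.0003],"yaw":0}]}}

```text
time_s: 39.18
eef_pos: [519.4, 37.4, 109.5]
ee_rot: [-0.642, 0.654, 0.288, -0.276]
force: [-6.6, -0.4, 15.5]
grip_width: 0.237
```

```bash
python3 - <<'E'
from h import *
st()
E
```

```text
t 39.18 tcp [519.4  37.4 109.5] x [0.681 0.732 0.009] y [ 0.023 -0.009 -1.   ] j [-0.15  0.45  1.7  -0.01  0.97 -0.97] F [-6.6 -0.4 15.5] g 0.237
```

Request:
{"name": "jog_arm", "arguments": {"targets": [{"offset":[0,0.0,0.0004],"yaw":0},{"offset":[0,0.001,0.0008],"yaw":0},{"offset":[0,0.001,0.0012],"yaw":0},{"offset":[0,0.001,0.0016],"yaw":0},{"offset":[0,0.001,0.002],"yaw":0}]}}

```text
time_s: 39.6
eef_pos: [518.9, 38.3, 109.4]
ee_rot: [-0.641, 0.655, 0.289, -0.275]
force: [-0.3, -2.8, 6.7]
grip_width: 0.242
```

Request:
{"name": "jog_arm", "arguments": {"targets": [{"offset":[0,0.0008,-0.0005],"yaw":0},{"offset":[0,0.001,-0.001],"yaw":0},{"offset":[0,0.001,-0.0015],"yaw":0},{"offset":[0,0.001,-0.002],"yaw":0},{"offset":[0,0.001,-0.0025],"yaw":0},{"offset":[0,0.001,-0.003],"yaw":0}]}}

```text
time_s: 40.1
eef_pos: [521.1, 36.7, 109.6]
ee_rot: [-0.642, 0.655, 0.289, -0.275]
force: [-3.1, 2.8, 12.8]
grip_width: 0.238
```

```bash
python3 - <<'E'
from h import *
st()
E
```

```text
t 40.1 tcp [521.1  36.7 109.6] x [0.681 0.732 0.01 ] y [ 0.026 -0.01  -1.   ] j [-0.15  0.45  1.7  -0.01  0.97 -0.97] F [-3.1  2.8 12.8] g 0.238
```

Request:
{"name": "jog_arm", "arguments": {"targets": [{"offset":[-0.0006,-0.0005,0],"yaw":0},{"offset":[-0.0008,0.0005,0.0005],"yaw":0},{"offset":[-0.0008,0.0008,0.001],"yaw":0},{"offset":[-0.0008,0.001,0.0015],"yaw":0},{"offset":[-0.0008,0.001,0.002],"yaw":0},{"offset":[-0.0008,0.001,0.0025],"yaw":0},{"offset":[-0.0008,0.001,0.003],"yaw":0},{"offset":[-0.0008,0.001,0.0035],"yaw":0},{"offset":[-0.0008,0.001,0.004],"yaw":0}]}}

```text
time_s: 40.85
eef_pos: [519.1, 38.1, 109.4]
ee_rot: [-0.64, 0.656, 0.29, -0.274]
force: [2.1, -2.5, 5.4]
grip_width: 0.24
```

```bash
python3 - <<'E'
from h import *
st();c=cap("wrist");c["img"]=np.clip(c["img"].astype(float)*1.5,0,255).astype(np.uint8);crop(c,(180,150,380,340),"w25",3.5)
E
```

```text
t 40.85 tcp [519.1  38.1 109.4] x [0.681 0.732 0.012] y [ 0.03  -0.011 -0.999] j [-0.15  0.44  1.7  -0.01  0.96 -0.97] F [ 2.1 -2.5  5.4] g 0.24
```

View pics/w25.png

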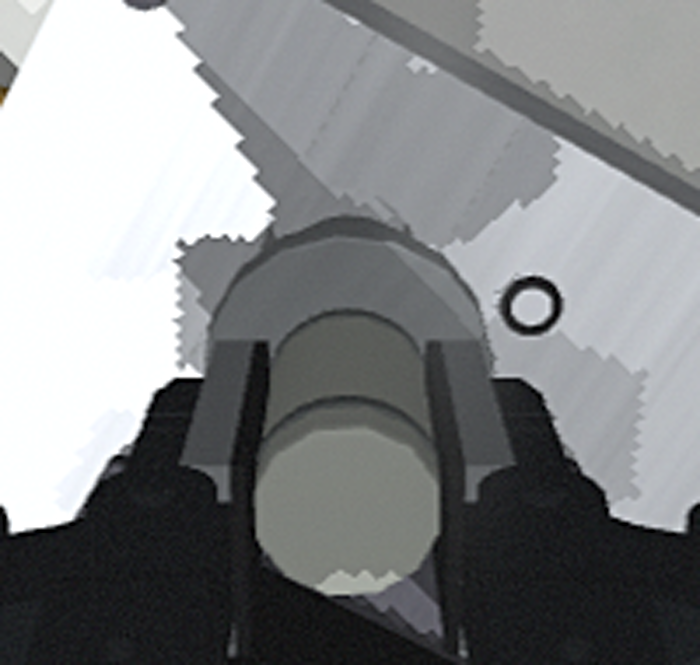

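The press-and-latch cycles have built up tool tilt (0.03 rad). I'll lift, cancel it with a fast-descent latch in free space, then try again.

Request:
{"name": "jog_arm", "arguments": {"targets": [{"offset":[0,-0.01,0],"yaw":0},{"offset":[0,-0.03,0],"yaw":0},{"offset":[0,-0.055,0],"yaw":0},{"offset":[0,-0.08,0],"yaw":0},{"offset":[0,-0.105,0],"yaw":0},{"offset":[0,-0.13,0],"yaw":0},{"offset":[0,-0.155,0],"yaw":0},{"offset":[0,-0.175,0],"yaw":0},{"offset":[0,-0.185,0],"yaw":0},{"offset":[0,-0.19,0],"yaw":0},{"offset":[0,-0.19,0],"yaw":0},{"offset":[0,-0.19,0],"yaw":0}]}}

```text
time_s: 41.9
eef_pos: [513.0, 40.3, 298.1]
ee_rot: [-0.641, 0.656, 0.29, -0.275]
force: [0.4, 0.4, -1.7]
grip_width: 0.241
```

Request:
{"name": "jog_arm", "arguments": {"targets": [{"offset":[0,0.0,0],"yaw":0},{"offset":[0,0.0,0],"yaw":0},{"offset":[0,0.03,0],"yaw":0},{"offset":[0,0.06,0],"yaw":0},{"offset":[0,0.09,0],"yaw":0},{"offset":[0,0.12,0],"yaw":0},{"offset":[0,0.12,0],"yaw":0}]}}

```text
time_s: 42.48
eef_pos: [513.7, 39.3, 172.5]
ee_rot: [-0.643, 0.654, 0.286, -0.278]
force: [-0.0, 0.8, -2.4]
grip_width: 0.241
```

```bash
python3 - <<'E'
from h import *
st()
E
```

```text
t 42.48 tcp [513.7  39.3 172.5] x [0.682 0.732 0.005] y [ 0.017 -0.009 -1.   ] j [-0.15  0.36  1.65 -0.01  1.12 -0.97] F [-0.   0.8 -2.4] g 0.241
```

Request:
{"name": "jog_arm", "arguments": {"targets": [{"offset":[0,0.0,0],"yaw":0},{"offset":[0,0.0,0],"yaw":0},{"offset":[0,0.0,0],"yaw":0},{"offset":[0,0.0,0],"yaw":0},{"offset":[0,0.0,0],"yaw":0}]}}

```text
time_s: 42.9
eef_pos: [514.1, 39.3, 173.6]
ee_rot: [-0.643, 0.654, 0.287, -0.277]
force: [-0.3, -0.2, -0.7]
grip_width: 0.239
```

```bash
python3 - <<'E'
from h import *
st()
E
```

```text
t 42.9 tcp [514.1  39.3 173.6] x [0.681 0.732 0.006] y [ 0.019 -0.009 -1.   ] j [-0.15  0.36  1.65 -0.01  1.12 -0.97] F [-0.3 -0.2 -0.7] g 0.239
```

Request:
{"name": "jog_arm", "arguments": {"targets": [{"offset":[0,-0.015,0],"yaw":0},{"offset":[0,-0.04,0],"yaw":0},{"offset":[0,-0.065,0],"yaw":0},{"offset":[0,-0.09,0],"yaw":0},{"offset":[0,-0.11,0],"yaw":0},{"offset":[0,-0.12,0],"yaw":0},{"offset":[0,-0.125,0],"yaw":0},{"offset":[0,-0.125,0],"yaw":0},{"offset":[0,-0.125,0],"yaw":0},{"offset":[0,-0.125,0],"yaw":0},{"offset":[0,-0.125,0],"yaw":0}]}}

```text
time_s: 43.82
eef_pos: [511.4, 40.5, 297.5]
ee_rot: [-0.643, 0.654, 0.286, -0.278]
force: [0.1, 1.1, -1.7]
grip_width: 0.24
```

Request:
{"name": "jog_arm", "arguments": {"targets": [{"offset":[0,0.0,0],"yaw":0},{"offset":[0,0.0,0],"yaw":0},{"offset":[0,0.032,0],"yaw":0},{"offset":[0,0.064,0],"yaw":0},{"offset":[0,0.096,0],"yaw":0},{"offset":[0,0.12,0],"yaw":0},{"offset":[0,0.12,0],"yaw":0}]}}

```text
time_s: 44.4
eef_pos: [511.3, 39.6, 173.0]
ee_rot: [-0.645, 0.652, 0.284, -0.28]
force: [-1.2, 0.2, -2.8]
grip_width: 0.245
```

Request:
{"name": "jog_arm", "arguments": {"targets": [{"offset":[0,0.0,0],"yaw":0},{"offset":[0,0.0,0],"yaw":0},{"offset":[0,0.0,0],"yaw":0},{"offset":[0,0.0,0],"yaw":0}]}}

```text
time_s: 44.73
eef_pos: [512.0, 39.5, 174.4]
ee_rot: [-0.644, 0.653, 0.285, -0.28]
force: [-0.3, 0.7, -0.7]
grip_width: 0.239
```

Request:
{"name": "jog_arm", "arguments": {"targets": [{"offset":[0,-0.015,0],"yaw":0},{"offset":[0,-0.04,0],"yaw":0},{"offset":[0,-0.065,0],"yaw":0},{"offset":[0,-0.09,0],"yaw":0},{"offset":[0,-0.11,0],"yaw":0},{"offset":[0,-0.12,0],"yaw":0},{"offset":[0,-0.125,0],"yaw":0},{"offset":[0,-0.125,0],"yaw":0},{"offset":[0,-0.125,0],"yaw":0},{"offset":[0,-0.125,0],"yaw":0},{"offset":[0,-0.125,0],"yaw":0}]}}

```text
time_s: 45.65
eef_pos: [510.3, 40.6, 298.4]
ee_rot: [-0.644, 0.652, 0.284, -0.28]
force: [-0.2, -0.4, -1.5]
grip_width: 0.238
```

Request:
{"name": "jog_arm", "arguments": {"targets": [{"offset":[0,0.0,0],"yaw":0},{"offset":[0,0.0,0],"yaw":0},{"offset":[0,0.032,0],"yaw":0},{"offset":[0,0.064,0],"yaw":0},{"offset":[0,0.096,0],"yaw":0},{"offset":[0,0.12,0],"yaw":0},{"offset":[0,0.12,0],"yaw":0}]}}

```text
time_s: 46.23
eef_pos: [509.2, 39.8, 173.9]
ee_rot: [-0.646, 0.651, 0.281, -0.283]
force: [-0.1, -0.2, -3.6]
grip_width: 0.24
```

Request:
{"name": "jog_arm", "arguments": {"targets": [{"offset":[0,0.0,0],"yaw":0},{"offset":[0,0.0,0],"yaw":0},{"offset":[0,0.0,0],"yaw":0},{"offset":[0,0.0,0],"yaw":0},{"offset":[0,0.0,0],"yaw":0},{"offset":[0,0.0,0],"yaw":0}]}}

```text
time_s: 46.73
eef_pos: [509.4, 39.8, 174.5]
ee_rot: [-0.646, 0.651, 0.282, -0.283]
force: [0.5, -0.1, -0.9]
grip_width: 0.241
```

```bash
python3 - <<'E'
from h import *
st();goto([519.4,37.9,116.5])
E
```

```text
t 46.73 tcp [509.4  39.8 174.5] x [ 0.682  0.732 -0.004] y [ 0.002 -0.007 -1.   ] j [-0.15  0.35  1.65 -0.01  1.14 -0.97] F [ 0.5 -0.1 -0.9] g 0.241
offset m [ 0.0056  0.0581 -0.0083] tcp [509.4  39.8 174.5]
```

```bash
python3 - <<'E'
from h import *
goto([520.5,37.5,116.5])
E
```

```text
offset m [ 0.0061  0.0581 -0.0093] tcp [509.4  39.8 174.5]
```

Request:
{"name": "jog_arm", "arguments": {"targets": [{"offset":[0.0061,0.005,-0.0093],"yaw":0},{"offset":[0.0061,0.02,-0.0093],"yaw":0},{"offset":[0.0061,0.035,-0.0093],"yaw":0},{"offset":[0.0061,0.047,-0.0093],"yaw":0},{"offset":[0.0061,0.055,-0.0093],"yaw":0},{"offset":[0.0061,0.058,-0.0093],"yaw":0},{"offset":[0.0061,0.058,-0.0093],"yaw":0},{"offset":[0.0061,0.058,-0.0093],"yaw":0},{"offset":[0.0061,0.058,-0.0093],"yaw":0},{"offset":[0.0061,0.058,-0.0093],"yaw":0}]}}

```text
time_s: 47.57
eef_pos: [520.8, 37.5, 117.2]
ee_rot: [-0.646, 0.651, 0.282, -0.282]
force: [1.2, 0.5, -1.3]
grip_width: 0.24
```

```bash
python3 - <<'E'
from h import *
st();c=cap("wrist");c["img"]=np.clip(c["img"].astype(float)*1.8,0,255).astype(np.uint8);crop(c,(215,190,345,340),"w26",5);st();print(np.round(proj(c,[518.45,38.68,44]),1))
E
```

```text
t 47.57 tcp [520.8  37.5 117.2] x [ 0.682  0.732 -0.003] y [ 0.003 -0.007 -1.   ] j [-0.15  0.45  1.67 -0.01  1.02 -0.97] F [ 1.2  0.5 -1.3] g 0.24
t 47.62 tcp [520.8  37.5 117.1] x [ 0.682  0.732 -0.003] y [ 0.003 -0.007 -1.   ] j [-0.15  0.45  1.67 -0.01  1.02 -0.97] F [-1.  -0.  -1.5] g 0.244
[277.2 220.1]
```

View pics/w26.png

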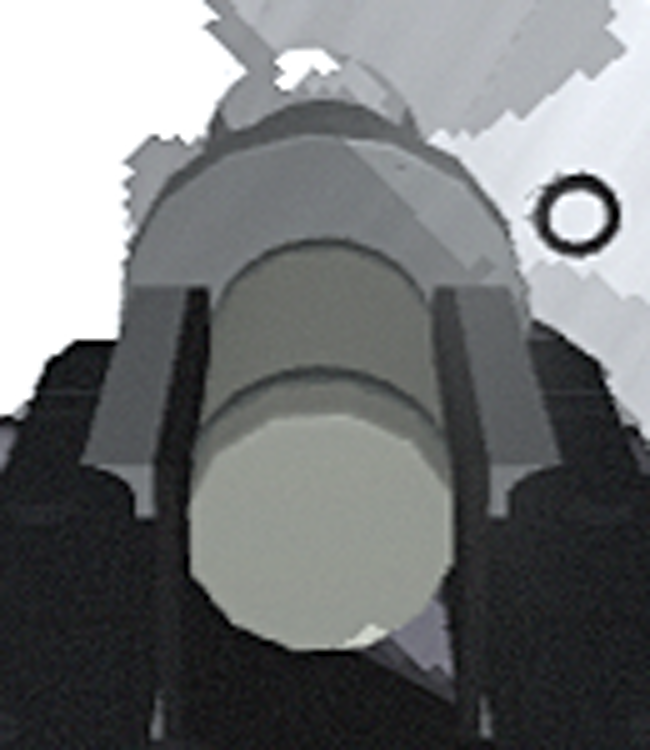

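Request:
{"name": "jog_arm", "arguments": {"targets": [{"offset":[-0.0011,0.002,0.0003],"yaw":0},{"offset":[-0.0011,0.004,0.0003],"yaw":0},{"offset":[-0.0011,0.006,0.0003],"yaw":0},{"offset":[-0.0011,0.007,0.0003],"yaw":0},{"offset":[-0.0011,0.008,0.0003],"yaw":0},{"offset":[-0.0011,0.0085,0.0003],"yaw":0},{"offset":[-0.0011,0.0085,0.0003],"yaw":0},{"offset":[-0.0011,0.0085,0.0003],"yaw":0}]}}

```text
time_s: 48.28
eef_pos: [520.0, 36.8, 109.7]
ee_rot: [-0.645, 0.651, 0.282, -0.282]
force: [-2.9, 0.4, 8.8]
grip_width: 0.241
```

```bash
python3 - <<'E'
from h import *
st()
E
```

```text
t 48.28 tcp [520.   36.8 109.7] x [ 0.682  0.732 -0.003] y [ 0.003 -0.007 -1.   ] j [-0.15  0.46  1.68 -0.01  1.   -0.97] F [-2.9  0.4  8.8] g 0.241
```

Request:
{"name": "jog_arm", "arguments": {"targets": [{"offset":[0,0.001,0.0006],"yaw":0},{"offset":[0,0.001,0.0012],"yaw":0},{"offset":[0,0.001,0.0018],"yaw":0},{"offset":[0,0.001,0.0024],"yaw":0},{"offset":[0,0.001,0.003],"yaw":0}]}}

```text
time_s: 48.7
eef_pos: [518.7, 38.3, 109.6]
ee_rot: [-0.645, 0.652, 0.283, -0.281]
force: [1.5, -2.8, 5.4]
grip_width: 0.24
```

Request:
{"name": "jog_arm", "arguments": {"targets": [{"offset":[0,0.001,-0.001],"yaw":0},{"offset":[0,0.001,-0.002],"yaw":0},{"offset":[0,0.001,-0.0026],"yaw":0},{"offset":[0,0.001,-0.0032],"yaw":0},{"offset":[0,0.001,-0.0038],"yaw":0},{"offset":[0,0.001,-0.0044],"yaw":0},{"offset":[0,0.001,-0.005],"yaw":0}]}}

```text
time_s: 49.28
eef_pos: [521.9, 35.7, 109.8]
ee_rot: [-0.645, 0.651, 0.283, -0.281]
force: [-8.6, 4.2, 17.3]
grip_width: 0.235
```

```bash
python3 - <<'E'
from h import *
st();c=cap("wrist");c["img"]=np.clip(c["img"].astype(float)*1.8,0,255).astype(np.uint8);crop(c,(215,190,345,340),"w27",5)
E
```

```text
t 49.28 tcp [521.9  35.7 109.8] x [ 0.682  0.732 -0.002] y [ 0.005 -0.007 -1.   ] j [-0.15  0.46  1.68 -0.01  1.   -0.97] F [-8.6  4.2 17.3] g 0.235
```

View pics/w27.png

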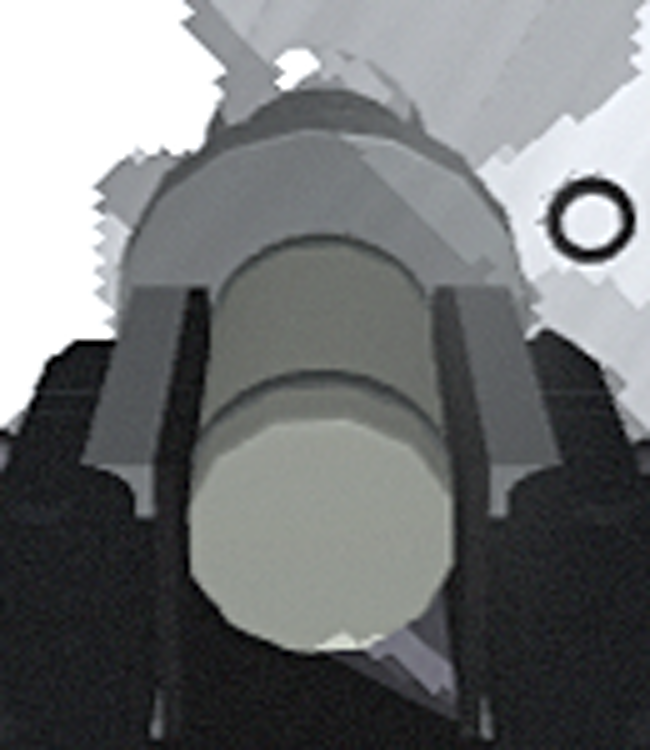

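```bash
cat > cf.py <<'E'
from h import *
from fit import R
from scipy.optimize import least_squares
v=np.load("fit.npy")
import pickle
c=pickle.load(open("w15.pkl","rb"))
M=np.linalg.inv(c["T"])@c["Tw"]; M[:3,3]+=v[4:7]; M[:3,:3]=M[:3,:3]@R.from_rotvec(v[7:10]).as_matrix()
K=c["intrinsics"]
def pj(q): q=M[:3,:3].T@(np.array(q,float)-M[:3,3]); return np.array([K[0][2]+K[0][0]*q[0]/-q[2],K[1][2]-K[1][1]*q[1]/-q[2]])
t=np.linspace(0,2*np.pi,200)
def cart(m,rt=10.8):
    def q(p):
        x,h,z,tz=np.array(p)-10
        P=lambda r,y:np.array([pj([x+r*np.cos(a),y,z+r*np.sin(a)+tz*(y-h)]) for a in t])
        top,fl,fb=P(rt,h-38),P(20.8,h),P(20.8,h+8)
        return np.array([top[:,0].min(),top[:,0].max(),top[:,1].min(),top[:,1].max(),fl[:,1].min(),fb[:,1].min()])-m
    s=least_squares(q,[10,36,10,10],diff_step=1e-4); p=s.x-10
    print(np.round(p,3),"foot z",round(p[2]+p[3]*38,2),"flange z",round(p[2],2),np.round(s.fun,1))
E
python3 - <<'E'
from cf import *
cart([252.6,306,278.8,327,223.6,216.8])
cart([180+255/3.5,180+441/3.5,150+450/3.5,150+617/3.5,150+258/3.5,150+237/3.5])
cart([215+190/5,215+453/5,190+412/5,190+649/5,190+133/5,190+100/5])
cart([215+190/5,215+453/5,190+418/5,190+652/5,190+128/5,190+88/5])
c2=cap("wrist"); T=toolT(); T2=c2["Tw"]
for uv in [(215+316/5,190+47/5)]:
    p=ray(c2,uv,44); print(np.round(T[:3,:3].T@(p-T[:3,3]),2))
d=T[:3,:3].T@(np.array([518.45,38.68,44])-T[:3,3]); print("socket tool",np.round(d,2))
E
```

```text
[-6.3500e-01  3.0315e+01 -5.3960e+00  2.9000e-02] foot z -4.31 flange z -5.4 [-0.1  0.1  0.3 -0.2 -0.9  0.8]
[-5.810e-01  3.111e+01 -5.908e+00  2.200e-02] foot z -5.08 flange z -5.91 [-0.1  0.1  0.2 -0.1 -0.5  0.4]
[-0.627 33.219 -2.739  0.062] foot z -0.37 flange z -2.74 [-0.   0.   0.2 -0.1 -0.7  0.6]
[-0.625 33.971 -2.176  0.1  ] foot z 1.62 flange z -2.18 [ 0.1 -0.1  0.1  0.  -1.2  1. ]
[ 0.18 65.64 18.28]
socket tool [-0.1  65.75  5.  ]
```

Model fit of the cartridge in hand puts the socket about +0.3 mm in tool x and 1–3 mm in +z from here. Sliding +z, which also straightens the cartridge in the jaws.

Request:
{"name": "jog_arm", "arguments": {"targets": [{"offset":[0.0004,0.0,0.0],"yaw":0},{"offset":[0.0004,0.0008,0.0006],"yaw":0},{"offset":[0.0004,0.001,0.0012],"yaw":0},{"offset":[0.0004,0.001,0.0018],"yaw":0},{"offset":[0.0004,0.001,0.0024],"yaw":0},{"offset":[0.0004,0.001,0.003],"yaw":0}]}}

```text
time_s: 49.88
eef_pos: [521.0, 37.5, 109.6]
ee_rot: [-0.644, 0.652, 0.284, -0.281]
force: [1.4, -2.4, 6.0]
grip_width: 0.239
```

```bash
python3 - <<'E'
from h import *
st()
E
```

```text
t 49.88 tcp [521.   37.5 109.6] x [ 0.681  0.732 -0.001] y [ 0.008 -0.009 -1.   ] j [-0.15  0.46  1.68 -0.01  0.99 -0.97] F [ 1.4 -2.4  6. ] g 0.239
```

Request:
{"name": "jog_arm", "arguments": {"targets": [{"offset":[0.0,0.001,0.001],"yaw":0},{"offset":[0.0,0.001,0.0015],"yaw":0},{"offset":[0.0,0.001,0.002],"yaw":0},{"offset":[0.0,0.001,0.0025],"yaw":0},{"offset":[0.0,0.001,0.003],"yaw":0},{"offset":[0.0,0.001,0.0035],"yaw":0}]}}

```text
time_s: 50.38
eef_pos: [519.8, 39.3, 109.5]
ee_rot: [-0.643, 0.653, 0.285, -0.28]
force: [1.8, -2.9, 5.1]
grip_width: 0.243
```

```bash
python3 - <<'E'
from h import *
st();c=cap("wrist");c["img"]=np.clip(c["img"].astype(float)*1.8,0,255).astype(np.uint8);crop(c,(215,190,345,340),"w28",5)
T=toolT();d=T[:3,:3].T@(np.array([518.45,38.68,44])-T[:3,3]); print("socket tool",np.round(d,2))
E
```

```text
t 50.38 tcp [519.8  39.3 109.5] x [0.681 0.732 0.001] y [ 0.013 -0.01  -1.   ] j [-0.15  0.45  1.69 -0.01  0.98 -0.96] F [ 1.8 -2.9  5.1] g 0.243
socket tool [-1.47 65.5   1.59]
```

View pics/w28.png

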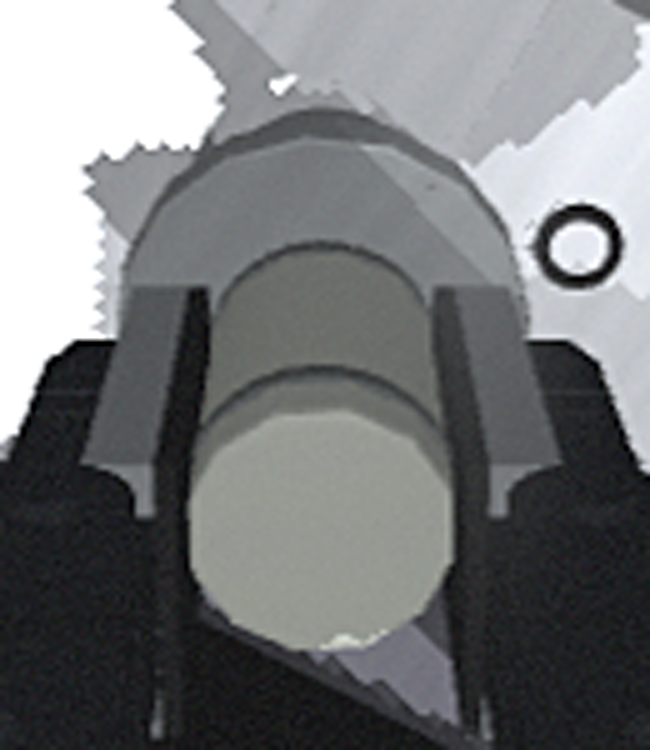

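```bash
python3 - <<'E'
from cf import *
cart([215+190/5,215+453/5,190+411/5,190+649/5,190+139/5,190+107/5])
E
```

```text
[-0.628 33.008 -3.297  0.043] foot z -1.66 flange z -3.3 [-0.1  0.1  0.3 -0.2 -0.7  0.6]
```

Request:
{"name": "jog_arm", "arguments": {"targets": [{"offset":[0,-0.003,0],"yaw":0},{"offset":[-0.0009,-0.003,0.0009],"yaw":0},{"offset":[-0.0009,-0.003,0.0009],"yaw":0},{"offset":[-0.0009,-0.003,0.0009],"yaw":0},{"offset":[-0.0009,-0.001,0.0009],"yaw":0},{"offset":[-0.0009,0.0,0.0009],"yaw":0},{"offset":[-0.0009,0.001,0.0009],"yaw":0},{"offset":[-0.0009,0.002,0.0009],"yaw":0},{"offset":[-0.0009,0.002,0.0009],"yaw":0}]}}

```text
time_s: 51.18
eef_pos: [518.9, 39.1, 109.0]
ee_rot: [-0.643, 0.654, 0.285, -0.279]
force: [-5.7, -0.5, 15.6]
grip_width: 0.236
```

```bash
cat >> h.py <<'E'
def sk(S=(518.45,38.68)):
    s,T=st();d=T[:3,:3].T@(np.array([*S,44])-T[:3,3]); print("socket tool",np.round(d,2))
E
python3 - <<'E'
from h import *
sk()
E
```

```text
t 51.18 tcp [518.9  39.1 109. ] x [0.681 0.732 0.002] y [ 0.014 -0.01  -1.   ] j [-0.15  0.45  1.69 -0.01  0.98 -0.96] F [-5.7 -0.5 15.6] g 0.236
socket tool [-0.77 65.03  1.15]
```

0.6 mm lower than the flat contact, so it is close. Pecking a bit further along +z.

Request:
{"name": "jog_arm", "arguments": {"targets": [{"offset":[0,-0.003,0],"yaw":0},{"offset":[0,-0.003,0.0008],"yaw":0},{"offset":[0,-0.003,0.0008],"yaw":0},{"offset":[0,-0.003,0.0008],"yaw":0},{"offset":[0,-0.001,0.0008],"yaw":0},{"offset":[0,0.0,0.0008],"yaw":0},{"offset":[0,0.001,0.0008],"yaw":0},{"offset":[0,0.002,0.0008],"yaw":0},{"offset":[0,0.002,0.0008],"yaw":0}]}}

```text
time_s: 51.93
eef_pos: [519.0, 39.4, 109.0]
ee_rot: [-0.642, 0.654, 0.286, -0.279]
force: [-7.2, -0.6, 20.3]
grip_width: 0.236
```

```bash
python3 - <<'E'
from h import *
sk()
E
```

```text
t 51.93 tcp [519.   39.4 109. ] x [0.681 0.732 0.002] y [ 0.016 -0.011 -1.   ] j [-0.15  0.45  1.69 -0.01  0.98 -0.96] F [-7.2 -0.6 20.3] g 0.236
socket tool [-1.01 64.98  1.14]
```

Request:
{"name": "jog_arm", "arguments": {"targets": [{"offset":[0,-0.003,0],"yaw":0},{"offset":[-0.0007,-0.003,0.001],"yaw":0},{"offset":[-0.0007,-0.003,0.001],"yaw":0},{"offset":[-0.0007,-0.003,0.001],"yaw":0},{"offset":[-0.0007,-0.001,0.001],"yaw":0},{"offset":[-0.0007,0.0,0.001],"yaw":0},{"offset":[-0.0007,0.001,0.001],"yaw":0},{"offset":[-0.0007,0.0015,0.001],"yaw":0},{"offset":[-0.0007,0.0015,0.001],"yaw":0}]}}

```text
time_s: 52.68
eef_pos: [517.4, 39.5, 106.9]
ee_rot: [-0.643, 0.654, 0.285, -0.279]
force: [-1.8, -1.3, -2.5]
grip_width: 0.238
```

```bash
python3 - <<'E'
from h import *
sk()
E
```

```text
t 52.68 tcp [517.4  39.5 106.9] x [0.681 0.732 0.001] y [ 0.014 -0.011 -1.   ] j [-0.15  0.45  1.7  -0.01  0.97 -0.96] F [-1.8 -1.3 -2.5] g 0.238
socket tool [ 0.08 62.92 -0.19]
```

It dropped in. Pushing down.

Request:
{"name": "jog_arm", "arguments": {"targets": [{"offset":[0,0.002,0],"yaw":0},{"offset":[0,0.004,0],"yaw":0},{"offset":[0,0.006,0],"yaw":0},{"offset":[0,0.008,0.0001],"yaw":0},{"offset":[0,0.01,0.0001],"yaw":0},{"offset":[0,0.012,0.0001],"yaw":0},{"offset":[0,0.012,0.0001],"yaw":0}]}}

```text
time_s: 53.27
eef_pos: [517.3, 39.4, 94.4]
ee_rot: [-0.643, 0.654, 0.285, -0.279]
force: [-1.3, -0.8, -2.1]
grip_width: 0.234
```

```bash
python3 - <<'E'
from h import *
sk()
E
```

```text
t 53.27 tcp [517.3  39.4  94.4] x [0.681 0.732 0.001] y [ 0.014 -0.011 -1.   ] j [-0.15  0.47  1.71 -0.01  0.95 -0.96] F [-1.3 -0.8 -2.1] g 0.234
socket tool [ 0.17 50.46 -0.45]
```

Request:
{"name": "jog_arm", "arguments": {"targets": [{"offset":[0,0.002,0],"yaw":0},{"offset":[0,0.005,0],"yaw":0},{"offset":[0,0.008,0],"yaw":0},{"offset":[0,0.011,0.0001],"yaw":0},{"offset":[0,0.013,0.0001],"yaw":0},{"offset":[0,0.0145,0.0001],"yaw":0},{"offset":[0,0.016,0.0001],"yaw":0},{"offset":[0,0.0175,0.0001],"yaw":0},{"offset":[0,0.018,0.0001],"yaw":0},{"offset":[0,0.018,0.0001],"yaw":0}]}}

```text
time_s: 54.1
eef_pos: [517.6, 39.5, 79.6]
ee_rot: [-0.642, 0.654, 0.286, -0.279]
force: [-16.7, 1.0, 35.9]
grip_width: 0.238
```

```bash
python3 - <<'E'
from h import *
sk()
E
```

```text
t 54.1 tcp [517.6  39.5  79.6] x [0.681 0.733 0.001] y [ 0.015 -0.012 -1.   ] j [-0.15  0.49  1.72 -0.01  0.91 -0.96] F [-16.7   1.   35.9] g 0.238
socket tool [-0.08 35.59 -0.53]
```

Request:
{"name": "jog_arm", "arguments": {"targets": [{"offset":[0,0,0],"yaw":0},{"offset":[0,0,0],"yaw":0},{"offset":[0,-0.0005,0],"yaw":0},{"offset":[0,-0.0005,0],"yaw":0},{"offset":[0,-0.0005,0],"yaw":0},{"offset":[0,-0.01,0],"yaw":0},{"offset":[0,-0.03,0],"yaw":0},{"offset":[0,-0.06,0],"yaw":0},{"offset":[0,-0.09,0],"yaw":0},{"offset":[0,-0.11,0],"yaw":0},{"offset":[0,-0.11,0],"yaw":0},{"offset":[0,-0.11,0],"yaw":0}], "fingers": 0.035}}

```text
time_s: 55.1
eef_pos: [516.3, 40.8, 190.6]
ee_rot: [-0.642, 0.654, 0.286, -0.279]
force: [-1.0, -0.2, 0.4]
grip_width: 0.409
```

Request:
{"name": "jog_arm", "arguments": {"targets": [{"offset":[0,0,-0.02],"yaw":0},{"offset":[0,0,-0.05],"yaw":0},{"offset":[0,0,-0.075],"yaw":0},{"offset":[0,0,-0.09],"yaw":0},{"offset":[0,0,-0.095],"yaw":0},{"offset":[0,0,-0.095],"yaw":0},{"offset":[0,0,-0.095],"yaw":0},{"offset":[0,0,-0.095],"yaw":0},{"offset":[0,0,-0.095],"yaw":0}]}}

```text
time_s: 55.85
eef_pos: [585.3, -23.1, 192.6]
ee_rot: [-0.642, 0.654, 0.287, -0.279]
force: [-0.2, 0.4, -0.0]
grip_width: 0.408
```

```bash
python3 - <<'E'
from h import *
sk();c=cap("wrist","w30");s=cap("side");crop(s,(220,160,340,260),"s30",6)
E
```

```text
t 55.85 tcp [585.3 -23.1 192.6] x [0.68  0.733 0.003] y [ 0.017 -0.012 -1.   ] j [-0.24  0.48  1.4  -0.01  1.24 -1.06] F [-0.2  0.4 -0. ] g 0.408
socket tool [ -0.58 146.75  94.02]
```

View pics/w30.png

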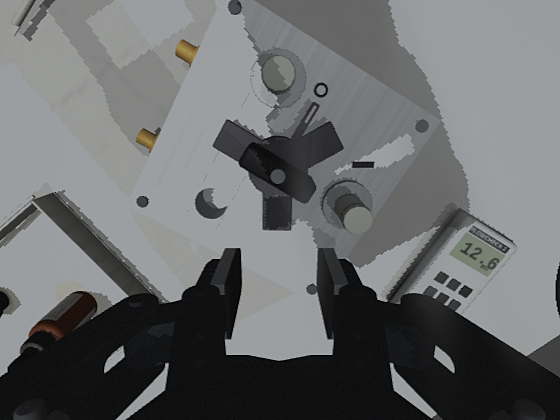

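View pics/s30.png

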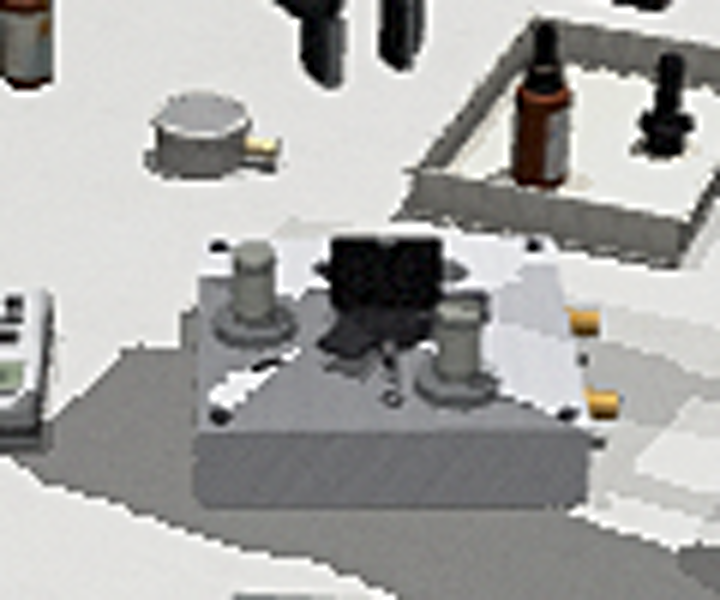

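Both cartridges are seated with flanges flat (wrist view (278,77) and (350,210)), socket 3 stays empty, and the collar pointer is next to the ring. Next, the bar angle.

```bash
python3 - <<'E'
from h import *
c=cap("wrist");c["img"]=np.clip(c["img"].astype(float)*1.8,0,255).astype(np.uint8);crop(c,(190,70,390,240),"w30c",4)
E
```

View pics/w30c.png

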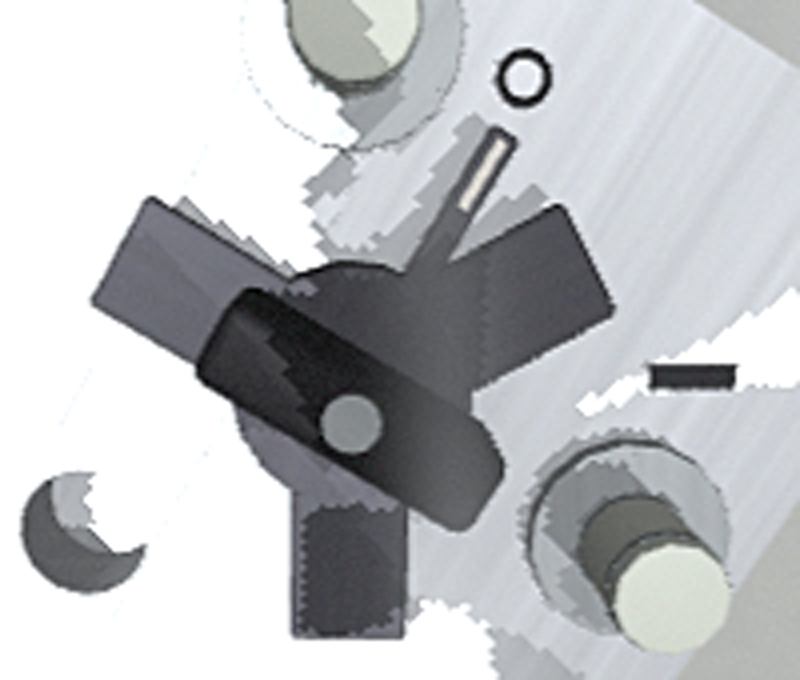

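```bash
python3 - <<'E'
from h import *
c=cap("wrist"); f=lambda p,z:ray(c,(190+p[0]/4,70+p[1]/4),z)[:2]
A=lambda v:np.degrees(np.arctan2(v[1],v[0]))
for a,b in [((200,375),(450,530)),((265,292),(500,445))]: print("bar",A(f(b,94)-f(a,94)))
H=np.array([566.97,-6.06]); hub=f((351,424),94); print("white dot",hub)
for n,p,z in [("ring",(524,76),44),("ptip",(500,140),58),("pbase",(465,207),58),("mark",(693,376),44)]:
    print(n,A(f(p,z)-H),np.linalg.norm(f(p,z)-H))
print("pline",A(f((500,140),58)-f((465,207),58)))
goto([567,-6.0,170]); st()
E
```

```text
bar 14.6793309006797
bar 14.099772482454975
white dot [567.55085449  -6.48591852]
ring 106.97572198838982 67.35300097393653
ptip 105.869638402746 54.003923356660856
pbase 104.53055142744863 40.38570055230157
mark 46.82318025350225 71.0129713087379
pline 109.83088708482202
offset m [0.0001 0.0222 0.0261] tcp [585.7 -23.6 192.8]
t 56.05 tcp [585.7 -23.6 192.8] x [0.68  0.733 0.003] y [ 0.017 -0.012 -1.   ] j [-0.24  0.48  1.4  -0.01  1.24 -1.06] F [ 1.  -0.6  1.2] g 0.411
```

Request:
{"name": "jog_arm", "arguments": {"targets": [{"offset":[0,0.0,0.01],"yaw":-0.11},{"offset":[0,0.01,0.026],"yaw":-0.22},{"offset":[0,0.022,0.026],"yaw":-0.33},{"offset":[0,0.022,0.026],"yaw":-0.44},{"offset":[0,0.022,0.026],"yaw":-0.55},{"offset":[0,0.022,0.026],"yaw":-0.66},{"offset":[0,0.022,0.026],"yaw":-0.77},{"offset":[0,0.022,0.026],"yaw":-0.88},{"offset":[0,0.022,0.026],"yaw":-0.99},{"offset":[0,0.022,0.026],"yaw":-1.0},{"offset":[0,0.022,0.026],"yaw":-1.0},{"offset":[0,0.022,0.026],"yaw":-1.0}], "fingers": 0.03}}

```text
time_s: 57.05
eef_pos: [567.0, -6.1, 170.2]
ee_rot: [-0.427, 0.441, 0.559, -0.558]
force: [0.1, 0.0, -0.7]
grip_width: 0.35
```

Request:
{"name": "jog_arm", "arguments": {"targets": [{"offset":[0,0,0],"yaw":0},{"offset":[0,0,0],"yaw":0},{"offset":[0,0,0],"yaw":0}]}}

```text
time_s: 57.3
eef_pos: [567.0, -6.1, 170.2]
ee_rot: [-0.427, 0.442, 0.558, -0.558]
force: [0.7, -0.5, -0.6]
grip_width: 0.349
```

```bash
python3 - <<'E'
from h import *
s,T=st();print(np.degrees(np.arctan2(T[1,0],T[0,0])));goto([567,-6,82]);c=cap("wrist","w31")
E
```

```text
t 57.3 tcp [567.   -6.1 170.2] x [-0.245  0.969 -0.016] y [ 0.017 -0.012 -1.   ] j [-0.21  0.47  1.49 -0.01  1.17 -2.03] F [ 0.7 -0.5 -0.6] g 0.349
104.20027169506758
offset m [0.0014 0.0882 0.0012] tcp [567.   -6.1 170.2]
```

View pics/w31.png

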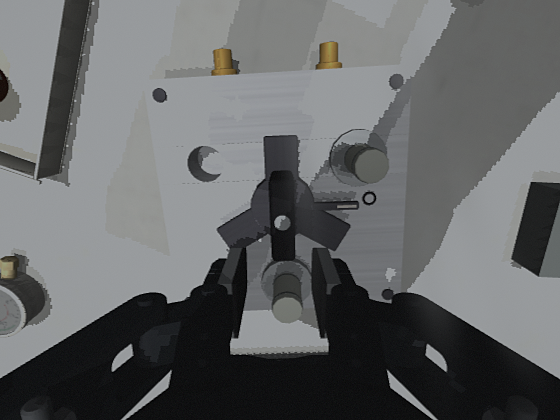

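Request:
{"name": "jog_arm", "arguments": {"targets": [{"offset":[0.0016,0.01,0.0012],"yaw":0},{"offset":[0.0016,0.03,0.0012],"yaw":0},{"offset":[0.0016,0.05,0.0012],"yaw":0},{"offset":[0.0016,0.068,0.0012],"yaw":0},{"offset":[0.0016,0.08,0.0012],"yaw":0},{"offset":[0.0016,0.086,0.0012],"yaw":0},{"offset":[0.0016,0.088,0.0012],"yaw":0},{"offset":[0.0016,0.088,0.0012],"yaw":0},{"offset":[0.0016,0.088,0.0012],"yaw":0},{"offset":[0.0016,0.088,0.0012],"yaw":0}]}}

```text
time_s: 58.18
eef_pos: [567.3, -5.9, 83.0]
ee_rot: [-0.426, 0.442, 0.559, -0.557]
force: [-0.6, 0.1, 0.3]
grip_width: 0.35
```

```bash
python3 - <<'E'
from h import *
st();c=cap("wrist","w32");goto([567,-6.06,82])
E
```

```text
t 58.18 tcp [567.3  -5.9  83. ] x [-0.245  0.969 -0.016] y [ 0.019 -0.012 -1.   ] j [-0.21  0.57  1.57 -0.01  0.98 -2.03] F [-0.6  0.1  0.3] g 0.35
offset m [-0.0001  0.001   0.0003] tcp [567.3  -5.9  83. ]
```

View pics/w32.png

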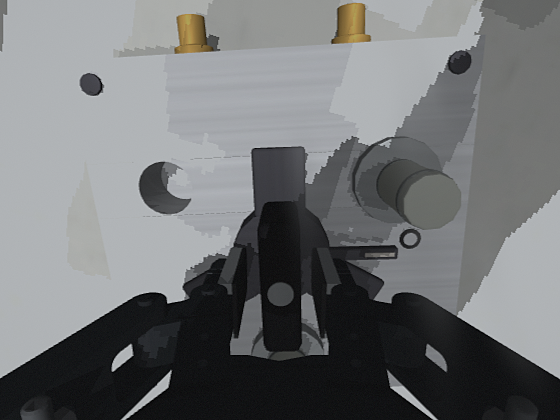

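Request:
{"name": "jog_arm", "arguments": {"targets": [{"offset":[0,0,0],"yaw":0},{"offset":[0,0,0],"yaw":0},{"offset":[0,0,0],"yaw":0},{"offset":[0,0,0],"yaw":0},{"offset":[0,0,0],"yaw":0}], "fingers": 0.005, "grip_force": 70}}

```text
time_s: 58.65
eef_pos: [567.4, -5.2, 83.7]
ee_rot: [-0.427, 0.442, 0.559, -0.557]
force: [-0.6, 4.1, 6.0]
grip_width: 0.177
```

Request:
{"name": "jog_arm", "arguments": {"targets": [{"offset":[0,0,0],"yaw":0.04},{"offset":[0,0,0],"yaw":0.1},{"offset":[0,0,0],"yaw":0.16},{"offset":[0,0,0],"yaw":0.22},{"offset":[0,0,0],"yaw":0.28},{"offset":[0,0,0],"yaw":0.34},{"offset":[0,0,0],"yaw":0.4},{"offset":[0,0,0],"yaw":0.46},{"offset":[0,0,0],"yaw":0.5},{"offset":[0,0,0],"yaw":0.5},{"offset":[0,0,0],"yaw":0.5}]}}

```text
time_s: 59.57
eef_pos: [567.4, -6.1, 83.8]
ee_rot: [-0.551, 0.566, 0.436, -0.431]
force: [-0.8, -5.2, -0.0]
grip_width: 0.174
```

```bash
python3 - <<'E'
from h import *
s,T=st();print(np.degrees(np.arctan2(T[1,0],T[0,0])),s["wrist_torque"]);c=cap("wrist","w33");goto([567,-6.06,83])
E
```

```text
t 59.57 tcp [567.4  -6.1  83.8] x [ 0.248  0.969 -0.007] y [ 0.019 -0.013 -1.   ] j [-0.21  0.57  1.57 -0.01  0.98 -1.53] F [-0.8 -5.2 -0. ] g 0.174
75.61141540522661 [-0.94650855  0.37897072 -0.06655121]
offset m [-0.      0.0008  0.0004] tcp [567.4  -6.1  83.8]
```

View pics/w33.png

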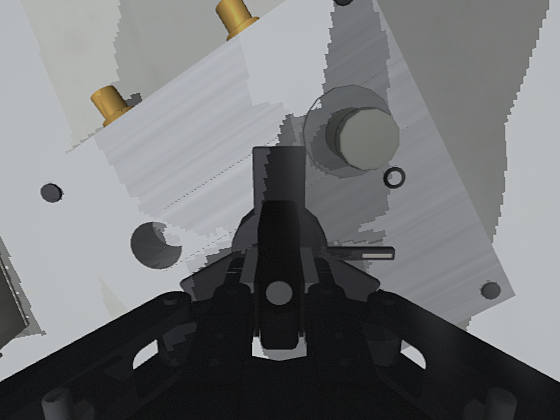

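The collar turns with the gripper; the pointer has left the ring. Continuing to the stop.

Request:
{"name": "jog_arm", "arguments": {"targets": [{"offset":[0,0,0],"yaw":0.04},{"offset":[0,0,0],"yaw":0.1},{"offset":[0,0,0],"yaw":0.16},{"offset":[0,0,0],"yaw":0.22},{"offset":[0,0,0],"yaw":0.28},{"offset":[0,0,0],"yaw":0.34},{"offset":[0,0,0],"yaw":0.4},{"offset":[0,0,0],"yaw":0.46},{"offset":[0,0,0],"yaw":0.51},{"offset":[0,0,0],"yaw":0.55},{"offset":[0,0,0],"yaw":0.57},{"offset":[0,0,0],"yaw":0.57}]}}

```text
time_s: 60.62
eef_pos: [566.8, -7.0, 83.8]
ee_rot: [-0.65, 0.665, 0.264, -0.257]
force: [-1.6, -5.7, 1.4]
grip_width: 0.169
```

```bash
python3 - <<'E'
from h import *
s,T=st();print(np.degrees(np.arctan2(T[1,0],T[0,0])),s["wrist_torque"]);c=cap("wrist","w34")
E
```

```text
t 60.62 tcp [566.8  -7.   83.8] x [0.728 0.686 0.002] y [ 0.017 -0.015 -1.   ] j [-0.21  0.57  1.57 -0.01  0.98 -0.96] F [-1.6 -5.7  1.4] g 0.169
43.2869266085419 [-0.91708722  1.06573382  2.09851595]
```

View pics/w34.png

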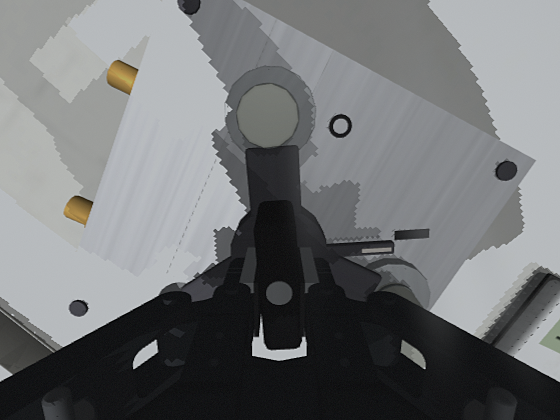

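2.1 N·m torque shows the end stop is reached. Releasing and checking.

Request:
{"name": "jog_arm", "arguments": {"targets": [{"offset":[0,0,0],"yaw":0},{"offset":[0,0,0],"yaw":0},{"offset":[0,0,0],"yaw":0},{"offset":[0,0,0],"yaw":0}], "fingers": 0.03}}

```text
time_s: 61.0
eef_pos: [566.8, -6.8, 83.9]
ee_rot: [-0.65, 0.664, 0.265, -0.257]
force: [0.3, -0.0, 0.8]
grip_width: 0.348
```

Request:
{"name": "jog_arm", "arguments": {"targets": [{"offset":[0,-0.01,0],"yaw":0},{"offset":[0,-0.03,0],"yaw":0},{"offset":[0,-0.055,0],"yaw":0},{"offset":[0,-0.08,0],"yaw":0},{"offset":[0,-0.105,0],"yaw":0},{"offset":[0,-0.125,0],"yaw":0},{"offset":[0,-0.13,0],"yaw":0},{"offset":[0,-0.13,0],"yaw":0},{"offset":[0,-0.13,0],"yaw":0},{"offset":[0,-0.13,0],"yaw":0}]}}

```text
time_s: 61.83
eef_pos: [564.1, -4.7, 212.4]
ee_rot: [-0.65, 0.664, 0.264, -0.258]
force: [-0.7, -0.2, 0.5]
grip_width: 0.355
```

```bash
python3 - <<'E'
from h import *
st();c=cap("wrist","w35");crop(c,(130,60,430,300),"w35c",2.6);s=cap("side");crop(s,(220,160,340,260),"s35",6)
E
```

```text
t 61.83 tcp [564.1  -4.7 212.4] x [0.727 0.686 0.001] y [ 0.015 -0.015 -1.   ] j [-0.21  0.42  1.44 -0.01  1.26 -0.96] F [-0.7 -0.2  0.5] g 0.355
```

View pics/w35c.png

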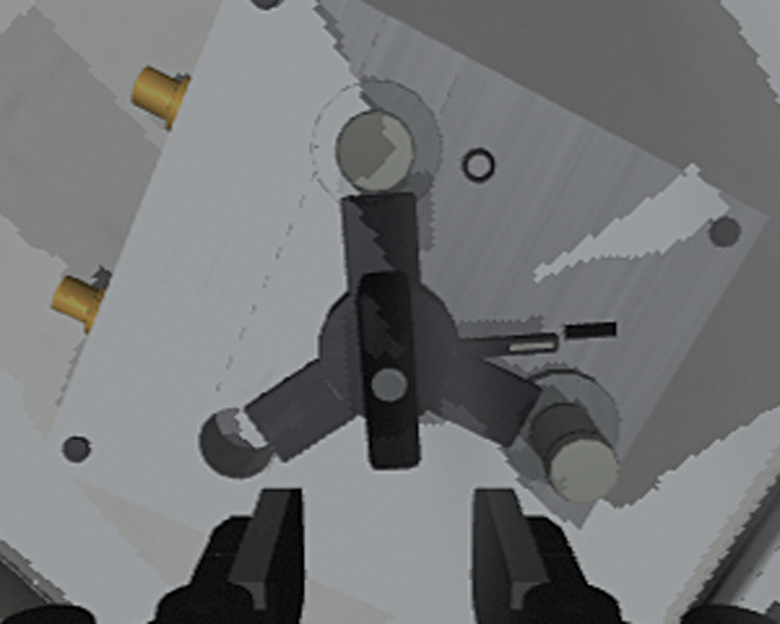

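View pics/s35.png

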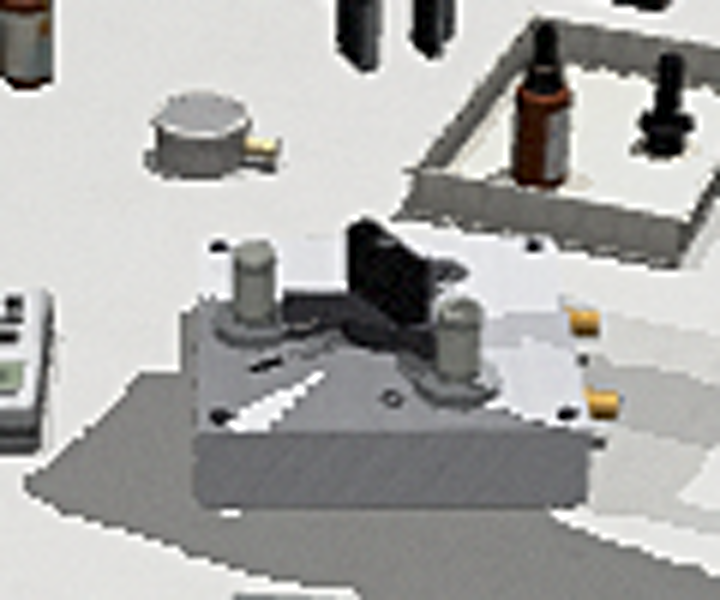

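```bash
python3 - <<'E'
from h import *
c=cap("wrist"); f=lambda p,z:ray(c,(130+p[0]/2.6,60+p[1]/2.6),z)[:2]
A=lambda v:np.degrees(np.arctan2(v[1],v[0]))
H=np.array([566.97,-6.06])
for n,p,z in [("ring",(478,165),44),("ptip",(555,343),58),("pbase",(510,347),58),("mark",(590,329),44)]:
    print(n,round(A(f(p,z)-H),1),round(np.linalg.norm(f(p,z)-H),1))
for a,b in [((359,280),(371,465)),((410,275),(418,462))]: print("bar",A(f(b,94)-f(a,94)))
E
```

```text
ring 106.8 66.8
ptip 46.2 55.8
pbase 45.3 40.8
mark 46.9 70.6
bar -43.5144360664202
bar -43.80196930612438
```

```bash
python3 - <<'E'
from h import *
t=cap("top","t36"); s=cap("side","s36")
E
```

```text
(no output)
```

View pics/s36.png

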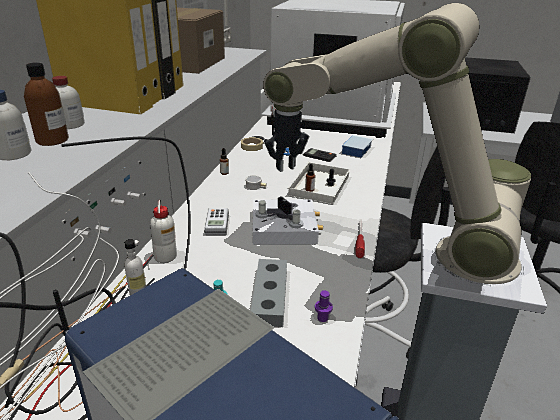

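The final side view shows the bottle (310,178) and plug (331,177) standing in the tray, both cartridges in the head, the rack empty, and the purple and turquoise pieces where they were. Handing in.

```bash
python3 - <<'E'
from rig import ctrl
print(ctrl.finish_job(), ctrl.sense()["time_s"])
E
```

```text
the job is handed in; nothing more can be done
the job is handed in; nothing more can be done
```

The filter head is ready and the job was handed in at about 62 s of the 210 s allowed.

**What I did:**
- I stood the dropper bottle upright in the parts tray, then put the only plug present (from socket 2) in the same tray.
- The rack held two cartridges, and I pressed them home in sockets 1 and 2. Finding the mouths took several light-force tries, above all at socket 2. Each seated at the expected depth under about 30–36 N.
- I turned the collar clockwise to its end stop, where the wrist torque rose to about 2.1 N·m.

**Last checks:**
- Both flanges look flat on the block, and the lobes point at the sockets. The pointer reads within 1° of the black mark (46.2° against 46.9°).
- The bottle and plug stand in the tray.
- The look-alikes and bystanders look unmoved, and I saw no sign that the rack had been knocked.

**Checks that disagreed or stayed uncertain:**
- The collar's turn measured 58.0° from the bar edges but 59.7° from the pointer tip. I put that down to image noise because of the stop torque, and did not re-turn the collar to confirm.
- Close to the gripper, the wrist-camera estimate of the cartridge's position in hand was off by 2–3 mm, which is why I needed to search for the sockets.

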